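# Unclip the glass press-plate carriage and sort its spring clips

### The job

Strip the glass plate carriage for washing: with the hooked pick from its stand, pull every spring clip off its post (keep the gripper itself off a clip while it is still on its post). Put each clip in the tray of its own colour, lay the pick back in its stand the way it was, hook down, and leave the flask, the stamp and the ink jar alone.

Things in the scene. Friction and masses are not known exactly. Their poses are not given: they have to be found in the camera images.
- clip_blue1: Blue spring clip, 42 x 25 x 5 mm, 30 g, z up. Origin: underside, on the post axis when clipped on. Sprung arms to x = -10 mm, y +-12.5 mm. Saddle x 10 to 17 mm, 18 mm wide (y), 13 mm tall: grip it across y once off. Then an open eye, x 17 to 28, y +-5.5 mm, closed by a 5 mm end bar: hook here, pull along +x. On a post +x points to world -x, up to 0.25 rad aside. May be absent.
- clip_blue2: Blue spring clip, 42 x 25 x 5 mm, 30 g, z up. Origin: underside, on the post axis when clipped on. Sprung arms to x = -10 mm, y +-12.5 mm. Saddle x 10 to 17 mm, 18 mm wide (y), 13 mm tall: grip it across y once off. Then an open eye, x 17 to 28, y +-5.5 mm, closed by a 5 mm end bar: hook here, pull along +x. On a post +x points to world -x, up to 0.25 rad aside. May be absent.
- clip_blue3: Blue spring clip, 42 x 25 x 5 mm, 30 g, z up. Origin: underside, on the post axis when clipped on. Sprung arms to x = -10 mm, y +-12.5 mm. Saddle x 10 to 17 mm, 18 mm wide (y), 13 mm tall: grip it across y once off. Then an open eye, x 17 to 28, y +-5.5 mm, closed by a 5 mm end bar: hook here, pull along +x. On a post +x points to world -x, up to 0.25 rad aside. May be absent.
- clip_yellow1: Yellow spring clip, 42 x 25 x 5 mm, 30 g, z up. Origin: underside, on the post axis when clipped on. Sprung arms to x = -10 mm, y +-12.5 mm. Saddle x 10 to 17 mm, 18 mm wide (y), 13 mm tall: grip it across y once off. Then an open eye, x 17 to 28, y +-5.5 mm, closed by a 5 mm end bar: hook here, pull along +x. On a post +x points to world -x, up to 0.25 rad aside. May be absent.
- clip_yellow2: Yellow spring clip, 42 x 25 x 5 mm, 30 g, z up. Origin: underside, on the post axis when clipped on. Sprung arms to x = -10 mm, y +-12.5 mm. Saddle x 10 to 17 mm, 18 mm wide (y), 13 mm tall: grip it across y once off. Then an open eye, x 17 to 28, y +-5.5 mm, closed by a 5 mm end bar: hook here, pull along +x. On a post +x points to world -x, up to 0.25 rad aside. May be absent.
- clip_yellow3: Yellow spring clip, 42 x 25 x 5 mm, 30 g, z up. Origin: underside, on the post axis when clipped on. Sprung arms to x = -10 mm, y +-12.5 mm. Saddle x 10 to 17 mm, 18 mm wide (y), 13 mm tall: grip it across y once off. Then an open eye, x 17 to 28, y +-5.5 mm, closed by a 5 mm end bar: hook here, pull along +x. On a post +x points to world -x, up to 0.25 rad aside. May be absent.
- post1 (a point): Post 1 of six, 62 mm apart along the carriage's y: point on its axis at the glass. Neck (groove) 12 mm in diameter, 7 mm tall, then a head 18 mm in diameter, top 15 mm above the glass. A clip round the neck, under the head, cannot be lifted, only pulled off along its own +x: its arms spread and it springs off with about 10 N within 12 mm, then slides over the glass. May be empty.
- post2 (a point): Post 2 of six, 62 mm apart along the carriage's y: point on its axis at the glass. Neck (groove) 12 mm in diameter, 7 mm tall, then a head 18 mm in diameter, top 15 mm above the glass. A clip round the neck, under the head, cannot be lifted, only pulled off along its own +x: its arms spread and it springs off with about 10 N within 12 mm, then slides over the glass. May be empty.
- post3 (a point): Post 3 of six, 62 mm apart along the carriage's y: point on its axis at the glass. Neck (groove) 12 mm in diameter, 7 mm tall, then a head 18 mm in diameter, top 15 mm above the glass. A clip round the neck, under the head, cannot be lifted, only pulled off along its own +x: its arms spread and it springs off with about 10 N within 12 mm, then slides over the glass. May be empty.
- post4 (a point): Post 4 of six, 62 mm apart along the carriage's y: point on its axis at the glass. Neck (groove) 12 mm in diameter, 7 mm tall, then a head 18 mm in diameter, top 15 mm above the glass. A clip round the neck, under the head, cannot be lifted, only pulled off along its own +x: its arms spread and it springs off with about 10 N within 12 mm, then slides over the glass. May be empty.
- post5 (a point): Post 5 of six, 62 mm apart along the carriage's y: point on its axis at the glass. Neck (groove) 12 mm in diameter, 7 mm tall, then a head 18 mm in diameter, top 15 mm above the glass. A clip round the neck, under the head, cannot be lifted, only pulled off along its own +x: its arms spread and it springs off with about 10 N within 12 mm, then slides over the glass. May be empty.
- post6 (a point): Post 6 of six, 62 mm apart along the carriage's y: point on its axis at the glass. Neck (groove) 12 mm in diameter, 7 mm tall, then a head 18 mm in diameter, top 15 mm above the glass. A clip round the neck, under the head, cannot be lifted, only pulled off along its own +x: its arms spread and it springs off with about 10 N within 12 mm, then slides over the glass. May be empty.
- carriage: Fixed pale carriage with a thick pale green glass plate on top, 190 mm (x) by 390 mm (y), glass surface 30 mm above the table. Origin: centre of the underside. The row of posts stands at its own x = +50 mm (the far side).
- pick: Hooked pick, 90 g. Red handle, a bar 120 mm long (x), 14 mm wide (y), 16 mm tall (z); origin: middle of the handle, which is where to grip it, fingers across y. A 6 mm thick steel shank runs on along +x to x = 120 mm, where a 5 mm thick hook tip turns down to 34 mm below the handle's centre line (-z). Lies in its stand at the start.
- pick_tip (a point): Lower end of the pick's hook, centre (at x = 120 mm, z = -34 mm from the pick's origin).
- stand: Fixed pick stand: foot 130 by 70 mm, 8 mm thick, and two grey forks 12 mm thick at its own x = +-45 mm, open upwards, slot 20 mm wide, slot floor 47 mm above the table, fork tops 65 mm. Between the forks there is room for the fingers above the foot. Origin: centre of the underside.
- stand_rest (a point): Where the pick's origin is when it lies in the stand, 55 mm above the table; x along the stand, the way the pick's hook points; z up.
- tray_blue: Blue loose open sorting tray, 126 mm (x) by 126 mm (y), 30 mm tall, walls and floor 4 mm thick, 350 g. Origin: centre of the underside, z up. It may get knocked aside.
- tray_yellow: Yellow loose open sorting tray, 126 mm (x) by 126 mm (y), 30 mm tall, walls and floor 4 mm thick, 350 g. Origin: centre of the underside, z up. It may get knocked aside.
- flask: Glass bottle, 68 mm in diameter, 150 mm tall. Leave it alone. Origin: centre of the underside.
- stamp: Turned wooden hand stamp, 40 mm in diameter, 92 mm tall. Leave it alone. Origin: centre of the underside.
- ink: Amber ink jar with a white lid, 50 mm in diameter, 60 mm tall. Leave it alone. Origin: centre of the underside.
Not all that is in view belongs to the job. Several things have the shape of the pick; the one meant has the colours described above.

How it is judged:
On the way, in this order (a step that is already met when the one before it is completed fails the run):
1. the pick is lifted out of its stand (z of pick in the frame of stand_rest above 0.03 m), for 0.2 s.
2. every clip is off its post (more than 20 mm from all posts) (distance between each of clip_blue1, clip_blue2, clip_blue3, clip_yellow1, clip_yellow2, clip_yellow3 and post1 above 0.02 m and distance between each of clip_blue1, clip_blue2, clip_blue3, clip_yellow1, clip_yellow2, clip_yellow3 and post2 above 0.02 m and distance between each of clip_blue1, clip_blue2, clip_blue3, clip_yellow1, clip_yellow2, clip_yellow3 and post3 above 0.02 m and distance between each of clip_blue1, clip_blue2, clip_blue3, clip_yellow1, clip_yellow2, clip_yellow3 and post4 above 0.02 m and distance between each of clip_blue1, clip_blue2, clip_blue3, clip_yellow1, clip_yellow2, clip_yellow3 and post5 above 0.02 m and distance between each of clip_blue1, clip_blue2, clip_blue3, clip_yellow1, clip_yellow2, clip_yellow3 and post6 above 0.02 m), for 0.2 s.
At the end, for the whole second after the job is handed in: Every clip lies at rest inside the tray of its own colour (origin within 56 mm of the tray's centre along its x and along its y, below the rim); the trays stand upright on the table; the pick lies in its stand, hook down (within 30 mm along it, 7 mm across, 6 mm in height, 0.15 rad) (x of clip_blue1 in the frame of tray_blue between -0.056 and 0.056 m and y of clip_blue1 in the frame of tray_blue between -0.056 and 0.056 m and z of clip_blue1 in the frame of tray_blue between -0.002 and 0.027 m and linear speed of each of clip_blue1, clip_blue2, clip_blue3, clip_yellow1, clip_yellow2, clip_yellow3, pick, tray_blue, tray_yellow below 0.02 m/s and x of clip_blue2 in the frame of tray_blue between -0.056 and 0.056 m and y of clip_blue2 in the frame of tray_blue between -0.056 and 0.056 m and z of clip_blue2 in the frame of tray_blue between -0.002 and 0.027 m and x of clip_blue3 in the frame of tray_blue between -0.056 and 0.056 m and y of clip_blue3 in the frame of tray_blue between -0.056 and 0.056 m and z of clip_blue3 in the frame of tray_blue between -0.002 and 0.027 m and x of clip_yellow1 in the frame of tray_yellow between -0.056 and 0.056 m and y of clip_yellow1 in the frame of tray_yellow between -0.056 and 0.056 m and z of clip_yellow1 in the frame of tray_yellow between -0.002 and 0.027 m and x of clip_yellow2 in the frame of tray_yellow between -0.056 and 0.056 m and y of clip_yellow2 in the frame of tray_yellow between -0.056 and 0.056 m and z of clip_yellow2 in the frame of tray_yellow between -0.002 and 0.027 m and x of clip_yellow3 in the frame of tray_yellow between -0.056 and 0.056 m and y of clip_yellow3 in the frame of tray_yellow between -0.056 and 0.056 m and z of clip_yellow3 in the frame of tray_yellow between -0.002 and 0.027 m and x of pick in the frame of stand_rest between -0.03 and 0.03 m and y of pick in the frame of stand_rest between -0.007 and 0.007 m and z of pick in the frame of stand_rest between -0.006 and 0.006 m and angle between pick's own z axis and vertical below 0.15 rad and angle between the x axis of pick and the x axis of stand_rest, either way round below 0.15 rad and angle between each of tray_blue, tray_yellow's own z axis and vertical below 0.1 rad and height (world z) of each of tray_blue, tray_yellow below 0.01 m); the robot touches nothing.
It fails at once if the robot itself touches a clip that is still on a post (((distance between clip_blue1 and post1 below 0.008 m or distance between clip_blue1 and post2 below 0.008 m or distance between clip_blue1 and post3 below 0.008 m or distance between clip_blue1 and post4 below 0.008 m or distance between clip_blue1 and post5 below 0.008 m or distance between clip_blue1 and post6 below 0.008 m) and contact force between any of the fingers, the arm and clip_blue1 above 0.5 N) or ((distance between clip_blue2 and post1 below 0.008 m or distance between clip_blue2 and post2 below 0.008 m or distance between clip_blue2 and post3 below 0.008 m or distance between clip_blue2 and post4 below 0.008 m or distance between clip_blue2 and post5 below 0.008 m or distance between clip_blue2 and post6 below 0.008 m) and contact force between any of the fingers, the arm and clip_blue2 above 0.5 N) or ((distance between clip_blue3 and post1 below 0.008 m or distance between clip_blue3 and post2 below 0.008 m or distance between clip_blue3 and post3 below 0.008 m or distance between clip_blue3 and post4 below 0.008 m or distance between clip_blue3 and post5 below 0.008 m or distance between clip_blue3 and post6 below 0.008 m) and contact force between any of the fingers, the arm and clip_blue3 above 0.5 N) or ((distance between clip_yellow1 and post1 below 0.008 m or distance between clip_yellow1 and post2 below 0.008 m or distance between clip_yellow1 and post3 below 0.008 m or distance between clip_yellow1 and post4 below 0.008 m or distance between clip_yellow1 and post5 below 0.008 m or distance between clip_yellow1 and post6 below 0.008 m) and contact force between any of the fingers, the arm and clip_yellow1 above 0.5 N) or ((distance between clip_yellow2 and post1 below 0.008 m or distance between clip_yellow2 and post2 below 0.008 m or distance between clip_yellow2 and post3 below 0.008 m or distance between clip_yellow2 and post4 below 0.008 m or distance between clip_yellow2 and post5 below 0.008 m or distance between clip_yellow2 and post6 below 0.008 m) and contact force between any of the fingers, the arm and clip_yellow2 above 0.5 N) or ((distance between clip_yellow3 and post1 below 0.008 m or distance between clip_yellow3 and post2 below 0.008 m or distance between clip_yellow3 and post3 below 0.008 m or distance between clip_yellow3 and post4 below 0.008 m or distance between clip_yellow3 and post5 below 0.008 m or distance between clip_yellow3 and post6 below 0.008 m) and contact force between any of the fingers, the arm and clip_yellow3 above 0.5 N)).
It fails at once if the flask is moved more than 25 mm or tipped (distance of flask from where it was at the start of the episode above 0.025 m or angle between flask's own z axis and vertical above 0.3 rad).
It fails at once if the stamp is moved more than 25 mm or tipped (distance of stamp from where it was at the start of the episode above 0.025 m or angle between stamp's own z axis and vertical above 0.3 rad).
It fails at once if the ink is moved more than 25 mm or tipped (distance of ink from where it was at the start of the episode above 0.025 m or angle between ink's own z axis and vertical above 0.3 rad).
Of clip_blue1, clip_blue2, clip_blue3, clip_yellow1, clip_yellow2, clip_yellow3 only 4 to 6 are there at a start; the rules pass over those that are not, and their reading is None.
At some moment in a run one of tray_blue, tray_yellow may be knocked a few centimetres aside while the robot is not near it.
It also fails if it takes over 210 s, if anything falls off the work surface, if the arm or the gripper's body presses on something with over 40 N, if the wrist force passes 120 N, or if a joint passes its speed limit or range.

### The arm

A 6-joint arm with a two-finger parallel gripper is mounted at the origin on the work surface. World frame = base frame: x ahead of the robot, y to its left, z up, the work surface at z = 0. Lengths are in m, angles in rad, forces in N, time in s.
With the tool pointing down it reaches from about 0.35 to 0.8 m from the base axis. Payload 7.3 kg.
Tool frame: the origin (TCP) lies at the very end of the fingers, on their centre line; the grasp point (between the pads) lies 19 mm behind it; z points along the fingers, y is the line along which they close (so a half turn about z gives the same grasp; the last joint's range is limited). The gripper opens to 85 mm and grips with 20 to 120 N. Pads are 22 mm wide; open, the fingers measure 114 mm over their backs; the gripper's body (76 mm by 85 mm) begins 54 mm behind the grasp point. The pads swing forward as they close: fully open they stand 13 mm farther back than shut.
Start: joints at [1.072, 0.342, 1.524, -0, 1.275, -0.146], TCP at [0.181, 0.493, 0.207] pointing down, gripper open.
Joint ranges: [-2.53, 2.53], [-0.77, 2.02], [0.04, 2.7], [-1, 4.14], [0.28, 2.66], [-3.11, 3.11]. Speed limits (rad/s): [2.57, 2.57, 3.14, 3.14, 3.14, 3.14].

### API

Orientations are given as [roll, pitch, yaw] about the fixed x, y, z axes, in that order (R = Rz(yaw) Ry(pitch) Rx(roll)).
In Python, from station import arm, cams, order gives the robot as it stands.
- The arm moves only by the shell command python3 -m inch 'ROWS' [OPENING] [FORCE]. ROWS is JSON, a list of rows, each a list of 6 numbers: the shift along the tool's x, y, z in m, then the turn, a rotation vector about the tool's x, y, z in rad. A call has 1 to 12 rows; each row is the pose to reach, as a shift and turn from the pose commanded when the call began, along the tool's axes at that moment; what a row does not reach only later rows make up. A row lasts 1/8 s, in which the tool goes at most 62.5 mm and 10.7 degrees, less where a joint would pass 70% of its speed; a pose out of reach is approached as far as the arm can. A call with a gripper value outside its range is refused whole. OPENING is the closure in counts, from 0 (fully open) to 255 (shut), set as the call begins (- or left out, the last holds). The fingers move at their own pace and stop on an object; FORCE is the grip in N (left out, the last holds). Time passes only in rows, so rows that repeat a pose let the fingers close. It gives the time, the measured TCP pose, the force, the opening and the grip force at its end, in the units of the state.
- arm.read_state(): the state, without advancing time (a new reading comes with each control period).
- cams.grab_frame(name): name is "side" or "top"; returns a dict with "img" (384x512x3 uint8, red, green, blue), "camera_matrix" (3x3 intrinsics, pixels), "rvec" (rotation vector, rad) and "tvec" (3), from world to camera coordinates, as OpenCV has them. Camera axes: x right, y down, z forward; pixel columns grow to the right and rows downward; lengths in m; the calibration is good to about 2 mm. A picture is of the moment at which its call begins. There is no depth.
- order.sign_off(): hands the job in; it is judged then, once.
The state is a dict: "clock": time; "q": joint angles; "qvel": joint speeds; "effort": joint torques, N m; "ee_pos": TCP position; "tool_rot": TCP orientation; "contact_force": force on the tool from outside, world axes, zero at the start; "torque": the same for the moment, N m; "width": finger opening in m; "gripper_force": force on a finger pad.
Only numpy, scipy, OpenCV 4.12 (cv2) and the standard library are available. Lean on these libraries where they do the work, as an engineer would, in place of code of your own. Each camera call takes 0.05 s, during which the arm holds its last target. There are 200 camera calls.

## Working session

There is one attempt and no reset: what is moved stays moved. The work goes in short steps, Python scripts to look and compute and a shell command to move; the robot and the scene stay as the last step left them, time stands still between calls to the robot, and variables do not carry over. Pictures are saved under pics/ and viewed, at most 14 in all, crops included, and the job is handed in when it is done.

```bash
mkdir -p pics; ls
cat > h.py <<'E'
import numpy as np, cv2
from station import arm, cams, order
from scipy.spatial.transform import Rotation as R
def grab(n,save=None):
    f=cams.grab_frame(n)
    if save: cv2.imwrite(save,f["img"][:,:,::-1])
    return f
def px(f,p):
    return cv2.projectPoints(np.array(p,float).reshape(-1,1,3),np.array(f["rvec"],float),np.array(f["tvec"],float),np.array(f["camera_matrix"],float),None)[0].reshape(-1,2)
def at(f,uv,z):
    Rm=cv2.Rodrigues(np.array(f["rvec"],float))[0];K=np.array(f["camera_matrix"]);t=np.array(f["tvec"],float).ravel()
    o=-Rm.T@t;out=[]
    for u,v in np.array(uv,float).reshape(-1,2):
        d=Rm.T@np.linalg.inv(K)@[u,v,1];out.append(o+d*(z-o[2])/d[2])
    return np.array(out)
E
python3 - <<'E'
from h import *
for n in("top","side"):
    f=grab(n); cv2.imwrite(f"pics/{n}0.png",cv2.resize(f["img"][:,:,::-1],(800,600),interpolation=cv2.INTER_CUBIC))
    Rm=cv2.Rodrigues(np.array(f["rvec"],float))[0]; print(n,-Rm.T@np.array(f["tvec"],float).ravel(), np.array(f["camera_matrix"]).tolist())
    print(px(f,[[.3,0,0],[.7,0,0],[.5,.3,0]]))
print(arm.read_state())
E
```

```text
pics
top [0.42558117 0.03649831 1.10535497] [[350.10426816177153, 0.0, 256.59407536752525], [0.0, 350.10426816177153, 192.56572057166392], [0.0, 0.0, 1.0]]
[[274.24306656 252.57256153]
 [272.83497312 126.35176471]
 [179.0025843  189.70492774]]
side [ 0.38543724 -0.63009205  0.865439  ] [[433.5332557443759, 0.0, 257.9039982673278], [0.0, 433.5332557443759, 192.96557768861643], [0.0, 0.0, 1.0]]
[[180.33573693 228.50608596]
 [339.5728746  208.44052838]
 [244.70182786 136.42913262]]
{'clock': 0.1, 'q': array([ 1.07198466e+00,  3.42656297e-01,  1.52491526e+00, -7.50404075e-06,
        1.27541077e+00, -1.46011508e-01]), 'qvel': array([-0.00033009, -0.0027709 , -0.00307377, -0.00065284, -0.00052318,
       -0.00145264]), 'effort': array([ 1.77014466e-03, -4.34448731e+01, -2.46491396e+01, -1.40796669e-04,
        4.64378259e-03,  4.38241818e-05]), 'ee_pos': array([0.1811997 , 0.49232252, 0.20679597]), 'tool_rot': array([-3.14021672e+00, -1.95088450e-04,  2.78879455e+00]), 'contact_force': array([-0.92564494,  0.51854616, -0.73075834]), 'torque': array([-0.00898404,  0.01750834, -0.0022388 ]), 'gripper_force': 0.0, 'width': 0.0852687352469849}
```

View pics/top0.png

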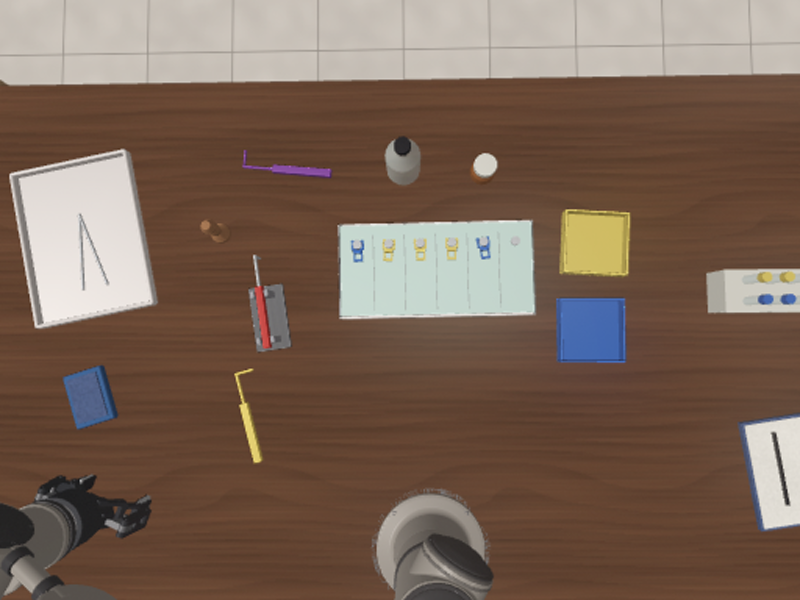

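View pics/side0.png

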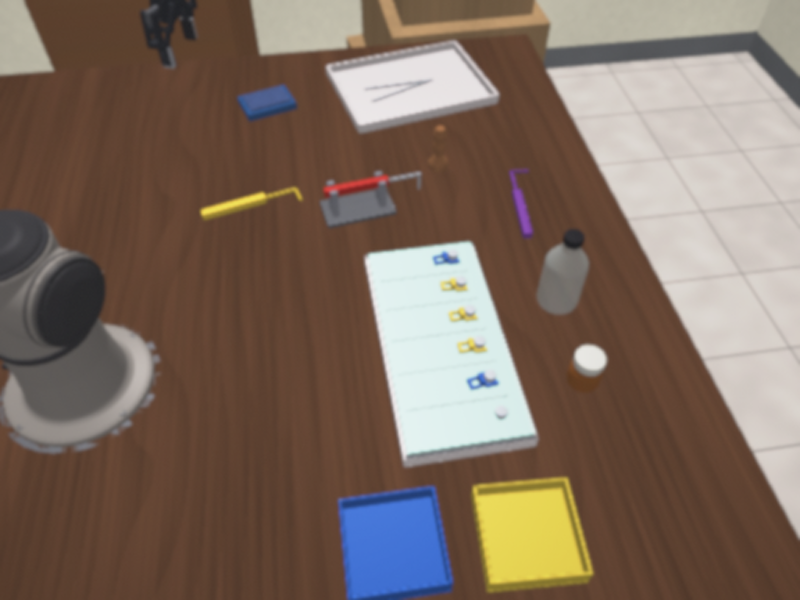

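Pick-shaped things in the top view (800x600): purple tool at (285,168), yellow tool at (248,417), red-handled tool in the stand at (265,315). The red one with the grey steel shank, lying in the stand, fits the description. The posts run from (358,243) to (516,240): five carry clips, in the order blue, yellow, yellow, yellow, blue from the left, and the rightmost is empty. I'll confirm the pick in a crop.

Run:
```python
from h import *
f=grab("top");im=f["img"][:,:,::-1]
cv2.imwrite("pics/pick.png",cv2.resize(im[155:230,145:200],None,fx=8,fy=8,interpolation=cv2.INTER_CUBIC))
cv2.imwrite("pics/car.png",cv2.resize(im[138:208,212:346],None,fx=5.9,fy=5.9,interpolation=cv2.INTER_CUBIC))
```

```text
(no output)
```

View pics/pick.png

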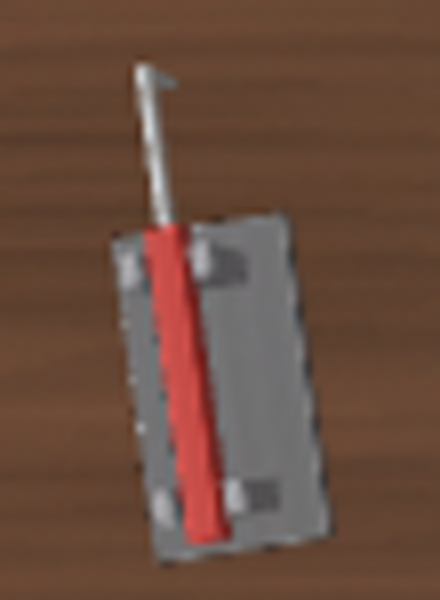

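View pics/car.png

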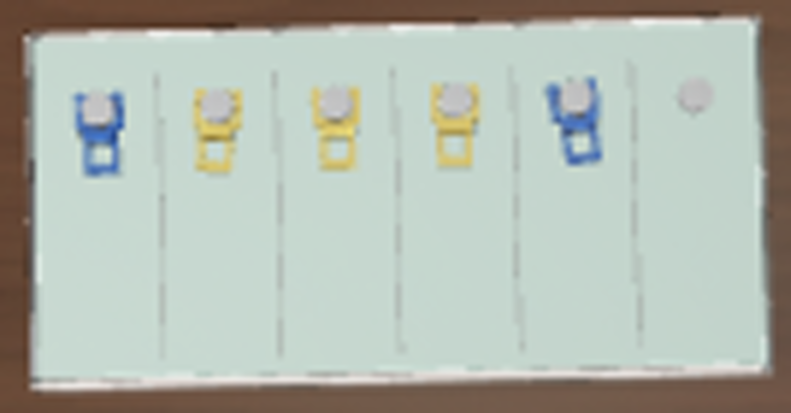

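Confirmed: red handle with steel shank, in the grey forks. Handle runs (207,540) to (165,228) in the crop, hook pointing away from the robot. The carriage crop shows post heads at (98,108) … (695,95) and clip eyes at (102,155) … (580,143).

```bash
cat >> h.py <<'E'
def trays(f):
    out={}
    hsv=cv2.cvtColor(f["img"],cv2.COLOR_RGB2HSV)
    for n,lo,hi in(("blue",(105,150,60),(125,255,255)),("yellow",(22,90,90),(34,255,255))):
        m=cv2.inRange(hsv,lo,hi)
        k,l,s,c=cv2.connectedComponentsWithStats(m); i=1+np.argmax(s[1:,4])
        r=cv2.minAreaRect(np.argwhere(l==i)[:,::-1].astype(np.float32)); b=cv2.boxPoints(r)
        P=at(f,b,.03); out[n]=(P.mean(0)[:2],np.linalg.norm(np.diff(P,axis=0),axis=1)[:2],np.arctan2(*(P[1]-P[0])[[1,0]]))
    return out
E
python3 - <<'E'
from h import *
np.set_printoptions(precision=4,suppress=True)
f=grab("top")
c=lambda a,s,o:(np.array(a,float)+.5)/s-.5+o
H=at(f,c([(207,540),(165,228)],8,[145,155]),.063);print("handle",H,H.mean(0),np.arctan2(*(H[1]-H[0])[[1,0]]))
T=at(f,c([(145,68)],8,[145,155]),.055+.003);print("tip top",T)
P=at(f,c([(98,108),(218,105),(336,103),(455,99),(575,97),(695,95)],5.9,[212,138]),.045)
E_=at(f,c([(102,155),(216,154),(338,150),(455,147),(580,143)],5.9,[212,138]),.033)
print(P);print(E_);d=E_[:,:2]-P[:5,:2];print(np.linalg.norm(d,axis=1),np.arctan2(-d[:,1],-d[:,0]))
k=np.arange(6);print(np.polyfit(k,P[:,0],1),np.polyfit(k,P[:,1],1))
print(trays(f))
# side check
s=grab("side");q=np.vstack([H.mean(0),P]);print(px(s,q)*1.5625)
E
```

```text
handle [[0.3994 0.3102 0.063 ]
 [0.5161 0.3267 0.063 ]] [0.4577 0.3184 0.063 ] 0.14015478554920094
tip top [[0.5773 0.336  0.058 ]]
[[ 0.5991  0.1388  0.045 ]
 [ 0.6     0.0766  0.045 ]
 [ 0.6004  0.0156  0.045 ]
 [ 0.6018 -0.0459  0.045 ]
 [ 0.6021 -0.1078  0.045 ]
 [ 0.6025 -0.1695  0.045 ]]
[[ 0.5763  0.138   0.033 ]
 [ 0.5762  0.0783  0.033 ]
 [ 0.5776  0.0145  0.033 ]
 [ 0.5785 -0.0465  0.033 ]
 [ 0.5799 -0.1116  0.033 ]]
[0.0229 0.0239 0.0228 0.0233 0.0225] [ 0.037  -0.0705  0.045   0.0254  0.1706]
[0.0007 0.5992] [-0.0616  0.1387]
{'blue': (array([ 0.4273, -0.3182]), array([0.1248, 0.1218]), np.float64(-1.5801563374547203)), 'yellow': (array([ 0.5992, -0.3286]), array([0.1285, 0.1341]), np.float64(-0.07413055451824532))}
[[357.1121 182.8703]
 [453.6112 252.0449]
 [462.0169 279.3007]
 [470.5634 308.0521]
 [480.4884 339.1099]
 [490.5567 372.9318]
 [501.4385 409.486 ]]
```

```bash
cat >> h.py <<'E'
def go(*targets):
    """targets (x,y,z,yaw): print tool-axes shift/turn from the present pose"""
    s=arm.read_state();R0=R.from_euler("xyz",s["tool_rot"]);p=np.array(s["ee_pos"])
    print("now",p.round(4),np.round(s["tool_rot"],3),"w",round(s["width"],4),"F",np.round(s["contact_force"],1),"t",s["clock"])
    for x,y,z,w in targets:
        rv=(R0.inv()*R.from_euler("xyz",[np.pi,0,w])).as_rotvec()
        d=R0.inv().apply(np.array([x,y,z])-p)
        print(json.dumps([round(float(v),4) for v in [*d,*rv]]),"dist",round(float(np.linalg.norm(d)),3))
import json
E
python3 - <<'E'
from h import *
a=np.pi+.14
go((.4577,.3184,.207,a),(.4577,.3184,.12,a),(.4577,.3184,.036,a))
E
```

```text
now [0.1813 0.4925 0.2071] [-3.141 -0.     2.789] w 0.0854 F [ 0.2  0.3 -0.1] t 0.25
[-0.3195, -0.0679, 0.0001, -0.0006, -0.0003, -0.4928] dist 0.327
[-0.3196, -0.0679, 0.0871, -0.0006, -0.0003, -0.4928] dist 0.338
[-0.3196, -0.0678, 0.1711, -0.0006, -0.0003, -0.4928] dist 0.369
```

```bash
python3 -m inch '[[-0.3196,-0.0679,0,0,0,-0.493],[-0.3196,-0.0679,0,0,0,-0.493],[-0.3196,-0.0679,0,0,0,-0.493],[-0.3196,-0.0679,0,0,0,-0.493],[-0.3196,-0.0679,0,0,0,-0.493],[-0.3196,-0.0679,0,0,0,-0.493],[-0.3196,-0.0679,0,0,0,-0.493],[-0.3196,-0.0679,0.087,0,0,-0.493],[-0.3196,-0.0679,0.087,0,0,-0.493],[-0.3196,-0.0679,0.087,0,0,-0.493]]' 60 100
python3 - <<'E'
from h import *
a=np.pi+.14
go((.4577,.3184,.036,a))
f=grab("top");cv2.imwrite("pics/g1.png",cv2.resize(f["img"][140:240,120:220,::-1],None,fx=6,fy=6,interpolation=cv2.INTER_CUBIC))
E
```

```text
clock: 1.5
ee_pos: [0.4556, 0.3187, 0.1187]
tool_rot: [-3.14, -0.005, -3.0]
contact_force: [0.6, -0.4, 1.0]
width: 0.0652
gripper_force: 0.0
now [0.4556 0.3187 0.1187] [-3.14  -0.005 -3.   ] w 0.0652 F [ 0.6 -0.4  1. ] t 1.5
[-0.0024, -0.0005, 0.0827, -0.0012, -0.0045, 0.0014] dist 0.083
```

```bash
python3 -m inch '[[0,0,0.04,0,0,0],[0,0,0.07,0,0,0],[0,0,0.084,0,0,0],[0,0,0.084,0,0,0],[0,0,0.084,0,0,0]]' ; python3 -m inch '[[0,0,0,0,0,0],[0,0,0,0,0,0],[0,0,0,0,0,0],[0,0,0,0,0,0],[0,0,0,0,0,0],[0,0,0,0,0,0]]' 255 100; python3 -m inch '[[0,0,-0.02,0,0,0],[0,0,-0.06,0,0,0],[0,0,-0.084,0,0,0],[0,0,-0.084,0,0,0],[0,0,-0.084,0,0,0]]';python3 - <<'E'
from h import *
go()
f=grab("side","pics/x.png");cv2.imwrite("pics/g2.png",cv2.resize(f["img"][60:180,150:310,::-1],None,fx=5,fy=5,interpolation=cv2.INTER_CUBIC))
E
```

```text
clock: 2.17
ee_pos: [0.4588, 0.3192, 0.038]
tool_rot: [3.141, 0.003, -3.001]
contact_force: [-0.1, -0.9, -0.1]
width: 0.0654
gripper_force: 0.0
clock: 2.92
ee_pos: [0.4581, 0.3187, 0.0371]
tool_rot: [3.141, 0.001, -3.001]
contact_force: [-0.8, -0.4, 6.2]
width: 0.0084
gripper_force: 98.3
clock: 3.55
ee_pos: [0.4571, 0.3182, 0.1191]
tool_rot: [-3.141, -0.002, -3.001]
contact_force: [-0.2, -0.4, -0.9]
width: 0.0085
gripper_force: 98.2
now [0.4571 0.3182 0.1191] [-3.141e+00 -2.000e-03 -3.001e+00] w 0.0085 F [-0.2 -0.4 -0.9] t 3.55
```

View pics/g2.png

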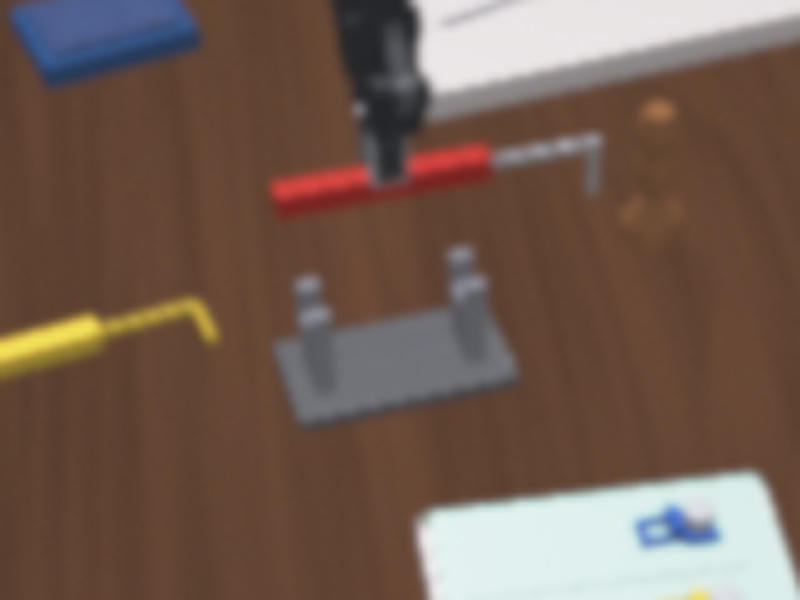

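The side view shows the red pick gripped at mid-handle, level, hook down and clear of the stand; tip at crop (592,192). I'll check the tip against its predicted pixels.

Run:
```python
from h import *
s=grab("side");t=grab("top")
p=np.array([.4571,.3182,0]);u=np.array([np.cos(.14),np.sin(.14),0])
q=[p+.12*u+[0,0,z] for z in(.104,.138+.003)]+[p+60e-3*u+[0,0,.146],p-60e-3*u+[0,0,.146]]
a=px(s,q);print("side crop",(a-[150,60])*5+2);b=px(t,q);o=np.array([130,130]);print("top crop",(b-o)*8+3.5)
cv2.imwrite("pics/g3.png",cv2.resize(t["img"][130:205,130:230,::-1],None,fx=8,fy=8,interpolation=cv2.INTER_CUBIC))
```

```text
side crop [[597.70740764 190.32308119]
 [599.40545539 135.59518702]
 [494.04750803 147.44546211]
 [276.486781   187.51463763]]
top crop [[231.88683866 253.84635575]
 [200.49954245 238.34700428]
 [218.77585126 406.70094517]
 [264.67595239 751.52059889]]
```

View pics/g3.png

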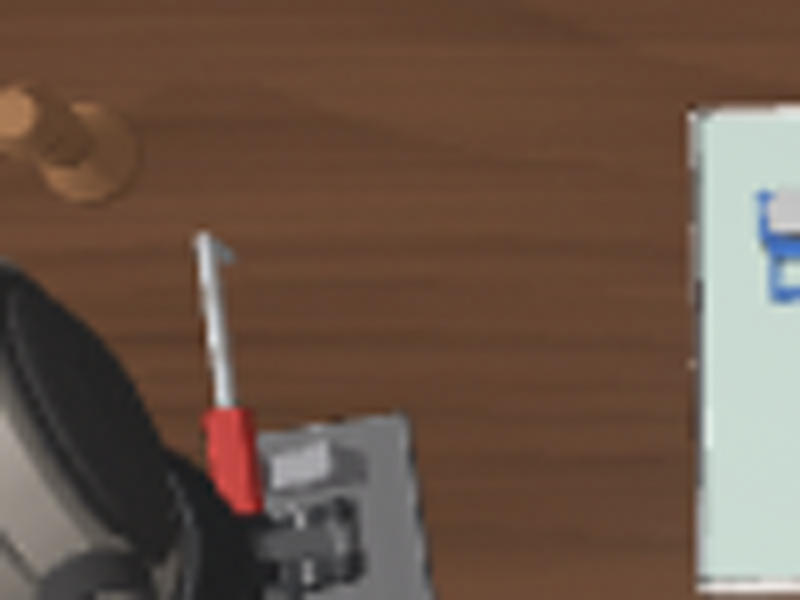

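The pick's tip lies within about 2 mm of the prediction in both views (tip in the top crop at (204,238)). Going on to post 1.

```bash
cat >> h.py <<'E'
TH=[.037,-.07,.045,.025,.17]
def eye(k,z,dx=0,dy=0):
    th=TH[k];u=np.array([np.cos(th),np.sin(th)]);e=np.array([.5992+.0007*k,.1387-.0616*k])-.0225*u
    c=e-.12*u+[dx,dy]
    return (*c,z+.015,np.pi+th)
def tipview(k,name):
    "top crop around eye k, predicted tip (from TCP) marked numerically"
    s=arm.read_state();th=s["tool_rot"][2]-np.pi;p=np.array(s["ee_pos"])
    t=p+[.12*np.cos(th),.12*np.sin(th),-.015]
    e=eye(k,0);ec=[e[0]+.12*np.cos(TH[k]),e[1]+.12*np.sin(TH[k]),.033]
    ims=[]
    for n in("top","side"):
        f=grab(n);c=px(f,[ec])[0].astype(int);im=f["img"][c[1]-25:c[1]+25,c[0]-25:c[0]+25,::-1]
        ims.append(cv2.resize(im,(400,400),interpolation=cv2.INTER_CUBIC))
        print(n,"tip px",((px(f,[t])[0]-c+25)*8+3.5).round(),"eye px",((px(f,[ec])[0]-c+25)*8+3.5).round())
    cv2.imwrite(name,np.hstack(ims))
E
python3 - <<'E'
from h import *
go(eye(0,.105),eye(0,.052))
E
```

```text
now [0.4571 0.3182 0.119 ] [-3.141e+00 -2.000e-03 -3.001e+00] w 0.0084 F [ 0.  -0.  -0.6] t 3.7
[0.0261, -0.1829, -0.0008, -0.0009, -0.0024, 0.1031] dist 0.185
[0.026, -0.1828, 0.0522, -0.0009, -0.0024, 0.1031] dist 0.192
```

```bash
python3 -m inch '[[0.0065,-0.046,0,0,0,0.026],[0.013,-0.092,0,0,0,0.052],[0.02,-0.137,0,0,0,0.078],[0.0265,-0.183,0,0,0,0.103],[0.0265,-0.183,0.02,0,0,0.103],[0.0265,-0.183,0.045,0,0,0.103],[0.0265,-0.183,0.053,0,0,0.103],[0.0265,-0.183,0.053,0,0,0.103],[0.0265,-0.183,0.053,0,0,0.103]]';python3 - <<'E'
from h import *
go(eye(0,.052));tipview(0,"pics/t0.png")
E
```

```text
clock: 4.82
ee_pos: [0.4577, 0.1339, 0.068]
tool_rot: [3.141, 0.001, -3.104]
contact_force: [0.7, -1.3, 0.0]
width: 0.0085
gripper_force: 98.3
now [0.4577 0.1339 0.068 ] [ 3.141e+00  1.000e-03 -3.104e+00] w 0.0085 F [ 0.7 -1.3  0. ] t 4.825
[0.0009, -0.0004, 0.001, 0.0002, 0.0012, 0.0006] dist 0.001
top tip px [204. 200.] eye px [211. 209.]
side tip px [215. 165.] eye px [210. 209.]
```

View pics/t0.png

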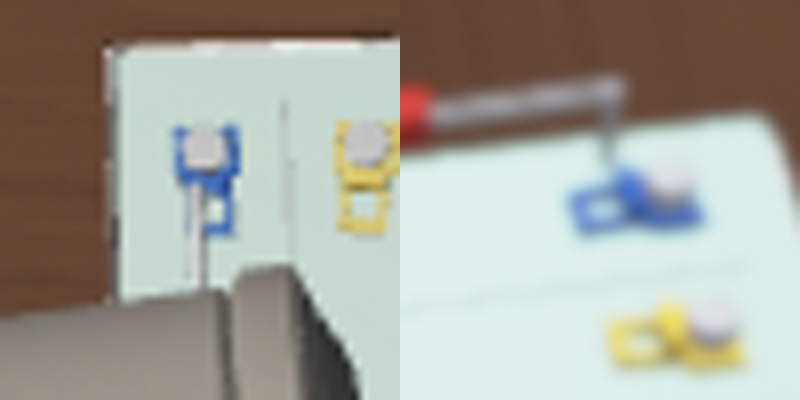

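The side crop shows the hook tip at (609,163) just over the blue clip's eye at (600,211), and the top crop has the shank end (197,188) where predicted. Lower and pull.

```bash
python3 -m inch '[[0.001,0,0.01,0,0,0],[0.001,0,0.0205,0,0,0],[0.001,0,0.0205,0,0,0],[0.001,0,0.0205,0,0,0]]'; python3 -m inch '[[0.004,0,0,0,0,0],[0.008,0,0,0,0,0],[0.012,0,0,0,0,0],[0.016,0,0,0,0,0],[0.022,0,0,0,0,0],[0.028,0,0,0,0,0],[0.034,0,0,0,0,0],[0.04,0,0,0,0,0],[0.04,0,0,0,0,0]]';python3 -m inch '[[0,0,-0.012,0,0,0],[0,0,-0.022,0,0,0],[0,0,-0.022,0,0,0]]'
python3 - <<'E'
from h import *
go(eye(1,.052));tipview(0,"pics/t1.png")
E
```

```text
clock: 5.42
ee_pos: [0.4562, 0.1336, 0.0468]
tool_rot: [3.142, -0.0, -3.104]
contact_force: [-0.3, -0.2, -1.4]
width: 0.0084
gripper_force: 98.3
clock: 6.55
ee_pos: [0.4156, 0.1321, 0.0469]
tool_rot: [3.142, -0.001, -3.104]
contact_force: [-0.1, -0.0, -0.0]
width: 0.0084
gripper_force: 98.9
clock: 6.92
ee_pos: [0.4172, 0.1323, 0.07]
tool_rot: [3.141, 0.003, -3.104]
contact_force: [0.1, -1.0, -1.6]
width: 0.0082
gripper_force: 98.9
now [0.4172 0.1323 0.07  ] [ 3.141e+00  3.000e-03 -3.104e+00] w 0.0082 F [ 0.1 -1.  -1.6] t 6.925
[-0.0389, -0.0467, 0.0031, 0.0005, 0.0027, 0.1072] dist 0.061
top tip px [209. 305.] eye px [211. 209.]
side tip px [ 94. 178.] eye px [210. 209.]
```

View pics/t1.png

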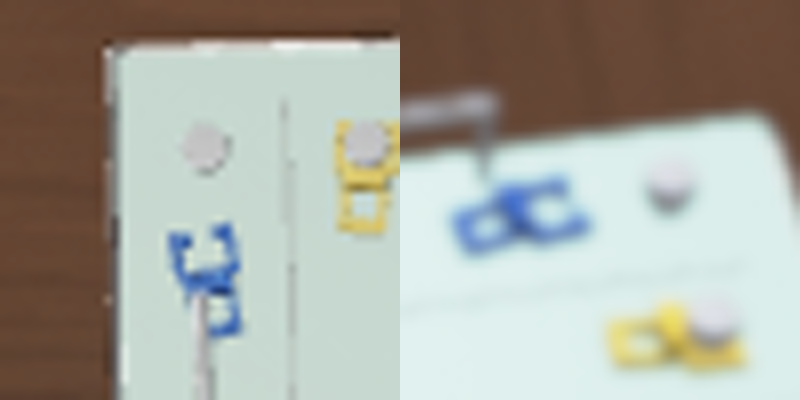

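Clip 1 came off: it lies around crop (205,280), clear of the bare post at (205,147). Next is clip 2.

```bash
python3 -m inch '[[-0.013,-0.016,0,0,0,0.036],[-0.027,-0.032,0,0,0,0.072],[-0.04,-0.047,0,0,0,0.107],[-0.04,-0.047,0,0,0,0.107],[-0.04,-0.047,0,0,0,0.107],[-0.04,-0.047,0,0,0,0.107]]'
python3 - <<'E'
from h import *
go(eye(1,.032));tipview(1,"pics/t2.png")
E
```

```text
clock: 7.78
ee_pos: [0.4575, 0.0869, 0.0688]
tool_rot: [3.141, -0.001, 3.072]
contact_force: [0.2, 0.3, -1.7]
width: 0.0081
gripper_force: 98.9
now [0.4575 0.0869 0.0688] [ 3.141e+00 -1.000e-03  3.072e+00] w 0.0081 F [ 0.2  0.3 -1.7] t 7.775
[-0.0003, 0.0002, 0.0218, 0.0001, -0.0006, 0.0007] dist 0.022
top tip px [202. 199.] eye px [204. 206.]
side tip px [211. 163.] eye px [208. 206.]
```

View pics/t2.png

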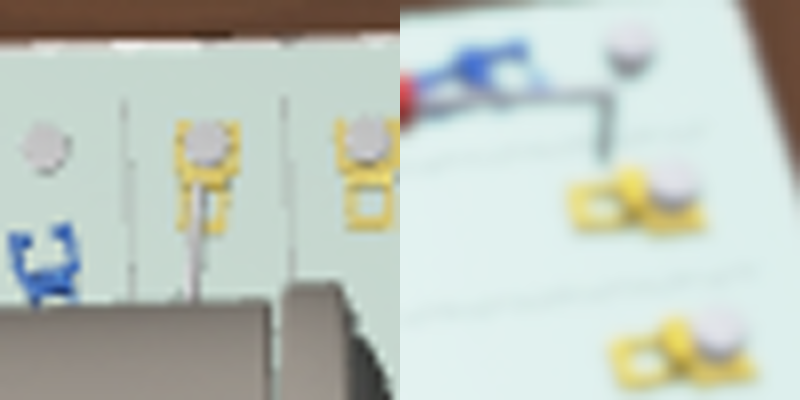

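Same picture at clip 2: side tip (602,162) above the eye (596,208).

```bash
python3 -m inch '[[0.0005,0,0.01,0,0,0],[0.0005,0,0.0215,0,0,0],[0.0005,0,0.0215,0,0,0],[0.0005,0,0.0215,0,0,0]]'; python3 -m inch '[[0.004,0,0,0,0,0],[0.008,0,0,0,0,0],[0.012,0,0,0,0,0],[0.016,0,0,0,0,0],[0.022,0,0,0,0,0],[0.028,0,0,0,0,0],[0.034,0,0,0,0,0],[0.04,0,0,0,0,0],[0.04,0,0,0,0,0]]';python3 -m inch '[[0,0,-0.012,0,0,0],[0,0,-0.022,0,0,0],[0,0,-0.022,0,0,0],[0,0,-0.022,0,0,0]]'
python3 - <<'E'
from h import *
go(eye(2,.053))
E
```

```text
clock: 8.38
ee_pos: [0.4574, 0.0867, 0.0472]
tool_rot: [3.142, -0.0, 3.072]
contact_force: [0.2, -0.3, -0.7]
width: 0.0083
gripper_force: 98.9
clock: 9.5
ee_pos: [0.4169, 0.0895, 0.0474]
tool_rot: [3.142, -0.001, 3.072]
contact_force: [-0.3, 0.4, -1.7]
width: 0.0084
gripper_force: 98.9
clock: 10.0
ee_pos: [0.4176, 0.0895, 0.0695]
tool_rot: [3.141, 0.0, 3.072]
contact_force: [-0.7, -0.1, -1.5]
width: 0.008
gripper_force: 98.9
now [0.4176 0.0895 0.0695] [3.141 0.    3.072] w 0.008 F [-0.7 -0.1 -1.5] t 10.0
[-0.0462, -0.0773, 0.0015, 0.0001, 0.0003, -0.1149] dist 0.09
```

```bash
python3 -m inch '[[-0.011,-0.019,0,0,0,-0.03],[-0.023,-0.038,0,0,0,-0.06],[-0.035,-0.058,0,0,0,-0.09],[-0.0467,-0.0773,0,0,0,-0.115],[-0.0467,-0.0773,0,0,0,-0.115],[-0.0467,-0.0773,0,0,0,-0.115],[-0.0467,-0.0773,0,0,0,-0.115]]';python3 -m inch '[[0,0,0.01,0,0,0],[0,0,0.0215,0,0,0],[0,0,0.0215,0,0,0],[0,0,0.0215,0,0,0]]'
python3 - <<'E'
from h import *
go(eye(2,.032));tipview(2,"pics/t3.png")
E
```

```text
clock: 10.88
ee_pos: [0.4582, 0.0098, 0.0693]
tool_rot: [3.141, -0.001, -3.096]
contact_force: [0.1, 0.7, -1.1]
width: 0.0083
gripper_force: 98.9
clock: 11.38
ee_pos: [0.4586, 0.0091, 0.0477]
tool_rot: [3.141, -0.0, -3.096]
contact_force: [-0.0, -0.8, -0.8]
width: 0.0081
gripper_force: 98.9
now [0.4586 0.0091 0.0477] [ 3.141 -0.    -3.096] w 0.0081 F [-0.  -0.8 -0.8] t 11.375
[0.0004, -0.0, 0.0007, 0.0002, -0.0004, 0.0002] dist 0.001
top tip px [210. 209.] eye px [211. 210.]
side tip px [205. 209.] eye px [204. 209.]
```

View pics/t3.png

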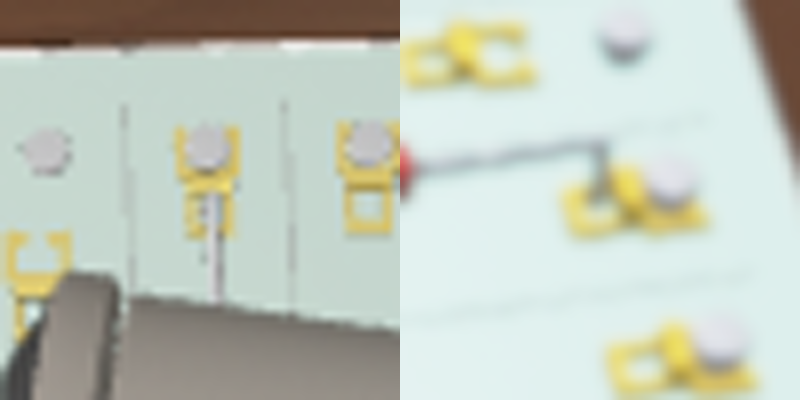

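Tip is in the eye of clip 3 (side crop, near (598,200)), and clip 2 is off at the upper left. I'll pull clip 3 and go on to clip 4.

```bash
python3 -m inch '[[0.004,0,0,0,0,0],[0.008,0,0,0,0,0],[0.012,0,0,0,0,0],[0.016,0,0,0,0,0],[0.022,0,0,0,0,0],[0.028,0,0,0,0,0],[0.034,0,0,0,0,0],[0.04,0,0,0,0,0],[0.04,0,0,0,0,0]]';python3 -m inch '[[0,0,-0.012,0,0,0],[0,0,-0.022,0,0,0],[0,0,-0.022,0,0,0],[0,0,-0.022,0,0,0]]'
python3 - <<'E'
from h import *
go(eye(3,.053))
E
```

```text
clock: 12.6
ee_pos: [0.4182, 0.0073, 0.0479]
tool_rot: [3.141, -0.001, -3.096]
contact_force: [0.4, -0.7, -1.2]
width: 0.0081
gripper_force: 98.9
clock: 13.1
ee_pos: [0.4188, 0.0073, 0.07]
tool_rot: [-3.142, 0.0, -3.096]
contact_force: [-0.7, 0.1, -0.4]
width: 0.0085
gripper_force: 98.9
now [0.4188 0.0073 0.07  ] [-3.142  0.    -3.096] w 0.0085 F [-0.7  0.1 -0.4] t 13.1
[-0.0374, -0.0587, 0.002, -0.0, 0.0004, 0.0203] dist 0.07
```

```bash
python3 -m inch '[[-0.012,-0.019,0,0,0,0.007],[-0.025,-0.039,0,0,0,0.014],[-0.0376,-0.0587,0,0,0,0.02],[-0.0376,-0.0587,0,0,0,0.02],[-0.0376,-0.0587,0,0,0,0.02],[-0.0376,-0.0587,0,0,0,0.02]]';python3 -m inch '[[0,0,0.01,0,0,0],[0,0,0.022,0,0,0],[0,0,0.022,0,0,0],[0,0,0.022,0,0,0]]'; python3 -m inch '[[0.004,0,0,0,0,0],[0.008,0,0,0,0,0],[0.012,0,0,0,0,0],[0.016,0,0,0,0,0],[0.022,0,0,0,0,0],[0.028,0,0,0,0,0],[0.034,0,0,0,0,0],[0.04,0,0,0,0,0],[0.04,0,0,0,0,0]]';python3 -m inch '[[0,0,-0.012,0,0,0],[0,0,-0.022,0,0,0],[0,0,-0.022,0,0,0],[0,0,-0.022,0,0,0]]'
python3 - <<'E'
from h import *
go(eye(4,.053))
E
```

```text
clock: 13.85
ee_pos: [0.4583, -0.049, 0.0698]
tool_rot: [3.141, -0.001, -3.116]
contact_force: [0.7, 0.2, -0.7]
width: 0.0082
gripper_force: 98.9
clock: 14.35
ee_pos: [0.4589, -0.0496, 0.0477]
tool_rot: [3.141, -0.0, -3.116]
contact_force: [-0.4, 0.1, -2.0]
width: 0.0083
gripper_force: 98.9
clock: 15.48
ee_pos: [0.4184, -0.0506, 0.0479]
tool_rot: [3.141, -0.001, -3.117]
contact_force: [-0.4, -1.2, -1.2]
width: 0.0084
gripper_force: 98.9
clock: 15.98
ee_pos: [0.419, -0.0506, 0.07]
tool_rot: [-3.142, 0.0, -3.116]
contact_force: [-0.7, 0.2, -0.1]
width: 0.0078
gripper_force: 98.9
now [ 0.419  -0.0506  0.07  ] [-3.142  0.    -3.116] w 0.0078 F [-0.7  0.2 -0.1] t 15.975
[-0.0405, -0.0822, 0.002, -0.0, 0.0003, -0.1447] dist 0.092
```

```bash
python3 -m inch '[[-0.01,-0.02,0,0,0,-0.036],[-0.02,-0.041,0,0,0,-0.072],[-0.03,-0.062,0,0,0,-0.109],[-0.0405,-0.0822,0,0,0,-0.145],[-0.0405,-0.0822,0,0,0,-0.145],[-0.0405,-0.0822,0,0,0,-0.145],[-0.0405,-0.0822,0,0,0,-0.145]]';python3 -m inch '[[0,0,0.01,0,0,0],[0,0,0.022,0,0,0],[0,0,0.022,0,0,0],[0,0,0.022,0,0,0]]'
python3 - <<'E'
from h import *
go(eye(4,.032));tipview(4,"pics/t4.png")
E
```

```text
clock: 16.85
ee_pos: [0.461, -0.131, 0.0697]
tool_rot: [3.141, -0.001, -2.971]
contact_force: [0.2, -1.0, -1.1]
width: 0.0084
gripper_force: 98.9
clock: 17.35
ee_pos: [0.4615, -0.1318, 0.0477]
tool_rot: [3.141, -0.0, -2.971]
contact_force: [-0.6, -0.3, -0.6]
width: 0.0085
gripper_force: 98.9
now [ 0.4615 -0.1318  0.0477] [ 3.141 -0.    -2.971] w 0.0085 F [-0.6 -0.3 -0.6] t 17.35
[-0.0, -0.0001, 0.0007, 0.0003, -0.0003, 0.0002] dist 0.001
top tip px [210. 211.] eye px [210. 210.]
side tip px [205. 206.] eye px [206. 205.]
```

View pics/t4.png

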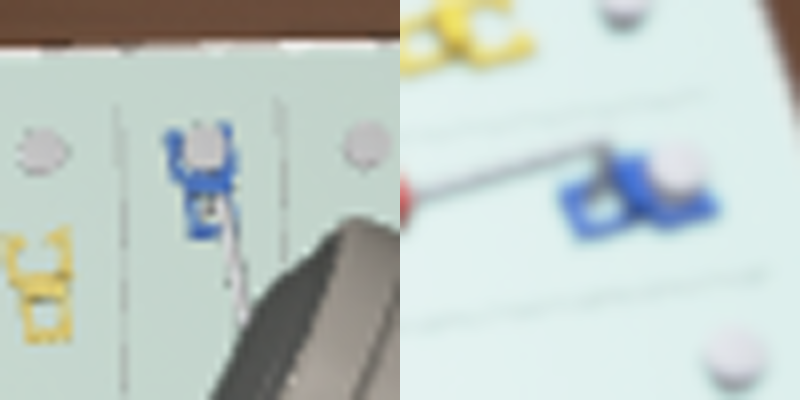

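Tip sits in the eye of the last blue clip (side crop, (600,195)), and clip 4 is off. Pull, then rise and return to the stand.

```bash
python3 -m inch '[[0.004,0,0,0,0,0],[0.008,0,0,0,0,0],[0.012,0,0,0,0,0],[0.016,0,0,0,0,0],[0.022,0,0,0,0,0],[0.028,0,0,0,0,0],[0.034,0,0,0,0,0],[0.04,0,0,0,0,0],[0.04,0,0,0,0,0]]';python3 -m inch '[[0,0,-0.012,0,0,0],[0,0,-0.04,0,0,0],[0,0,-0.074,0,0,0],[0,0,-0.074,0,0,0],[0,0,-0.074,0,0,0]]'
python3 - <<'E'
from h import *
go((.4578,.3185,.119,-3.001))
f=grab("top");im=f["img"][:,:,::-1];cv2.imwrite("pics/all.png",cv2.resize(im[138:208,212:346],None,fx=5.9,fy=5.9,interpolation=cv2.INTER_CUBIC));print(trays(f))
E
```

```text
clock: 18.58
ee_pos: [0.4216, -0.1386, 0.0479]
tool_rot: [3.141, -0.0, -2.972]
contact_force: [-0.5, 0.8, -0.7]
width: 0.008
gripper_force: 98.9
clock: 19.2
ee_pos: [0.4219, -0.1384, 0.1219]
tool_rot: [3.141, 0.0, -2.971]
contact_force: [0.4, -0.9, -0.1]
width: 0.0085
gripper_force: 98.9
now [ 0.4219 -0.1384  0.1219] [ 3.141  0.    -2.971] w 0.0085 F [ 0.4 -0.9 -0.1] t 19.2
[-0.1128, 0.4442, 0.0029, 0.0001, -0.0, 0.0298] dist 0.458
{'blue': (array([0.54764719, 0.1355825 ]), array([0.01778844, 0.00750891]), np.float64(-1.1984142828420294)), 'yellow': (array([ 0.59911987, -0.32832268]), array([0.12858954, 0.1337012 ]), np.float64(-0.07671457757842726))}
```

View pics/all.png

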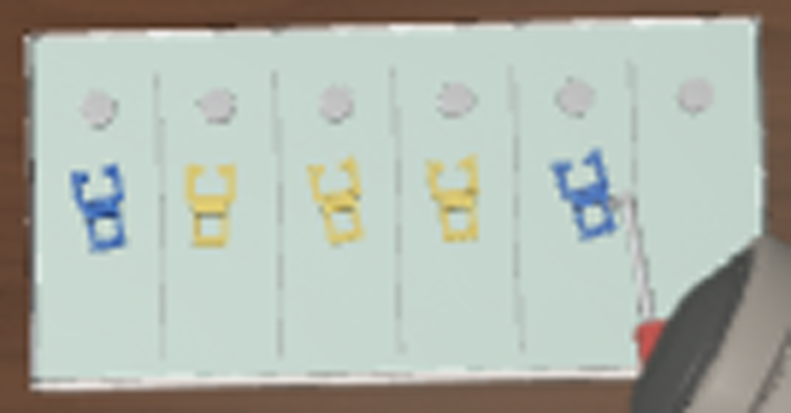

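All five clips are off; saddles sit near crop (101,212), (210,205), (338,205), (456,202), (583,200). Returning the pick.

```bash
python3 -m inch '[[-0.0127,0.05,0,0,0,0.003],[-0.0254,0.1,0,0,0,0.006],[-0.038,0.15,0,0,0,0.01],[-0.051,0.2,0,0,0,0.013],[-0.0635,0.25,0,0,0,0.017],[-0.076,0.3,0,0,0,0.02],[-0.089,0.35,0,0,0,0.023],[-0.1016,0.4,0,0,0,0.027],[-0.1128,0.4442,0.002,0,0,0.03],[-0.1128,0.4442,0.002,0,0,0.03],[-0.1128,0.4442,0.002,0,0,0.03],[-0.1128,0.4442,0.002,0,0,0.03]]'
python3 - <<'E'
from h import *
go((.4578,.3185,.0375,-3.001))
E
```

```text
clock: 20.75
ee_pos: [0.4579, 0.3171, 0.1196]
tool_rot: [-3.141, -0.001, -3.003]
contact_force: [-0.3, -0.4, -0.4]
width: 0.0083
gripper_force: 98.9
now [0.4579 0.3171 0.1196] [-3.141e+00 -1.000e-03 -3.003e+00] w 0.0083 F [-0.3 -0.4 -0.4] t 20.75
[-0.0001, 0.0015, 0.0821, -0.0004, -0.001, -0.0017] dist 0.082
```

```bash
python3 -m inch '[[0,0.0005,0.02,0,0,0],[0,0.0005,0.045,0,0,0],[0,0.0005,0.06,0,0,0],[0,0.0005,0.072,0,0,0],[0,0.0005,0.081,0,0,0],[0,0.0005,0.082,0,0,0],[0,0.0005,0.082,0,0,0]]'
```

```text
clock: 21.62
ee_pos: [0.4583, 0.319, 0.0383]
tool_rot: [3.141, 0.001, -3.001]
contact_force: [-0.4, -0.4, -0.7]
width: 0.0082
gripper_force: 99.0
```

```bash
python3 -m inch '[[0,0,0.001,0,0,0],[0,0,0.001,0,0,0],[0,0,0.001,0,0,0],[0,0,0.001,0,0,0],[0,0,0.001,0,0,0]]' 60; python3 -m inch '[[0,0,-0.03,0,0,0],[0,0,-0.07,0,0,0],[0,0,-0.11,0,0,0],[0,0.05,-0.11,0,0,0],[0,0.1,-0.11,0,0,0],[0,0.1,-0.11,0,0,0]]'
python3 - <<'E'
from h import *
np.set_printoptions(precision=4,suppress=True)
go()
t=grab("top");s=grab("side")
a=cv2.resize(t["img"][155:230,145:200,::-1],None,fx=7,fy=7,interpolation=cv2.INTER_CUBIC)
b=cv2.resize(s["img"][100:175,190:280,::-1],(400,333),interpolation=cv2.INTER_CUBIC)
im=np.zeros((525,790,3),np.uint8);im[:,:385]=a;im[:333,390:]=b;cv2.imwrite("pics/back.png",im)
print(trays(t))
# clips: colour blobs on glass
hsv=cv2.cvtColor(t["img"],cv2.COLOR_RGB2HSV)
U,V=np.meshgrid(np.arange(512),np.arange(384))
from collections import OrderedDict
for n,lo,hi in(("blue",(100,110,60),(128,255,255)),("yellow",(18,80,90),(36,255,255))):
    m=cv2.inRange(hsv,lo,hi);m[:140]=0;m[206:]=0;m[:,:217]=0;m[:,345:]=0
    k,l,st,c=cv2.connectedComponentsWithStats(m)
    for i in range(1,k):
        if st[i,4]<15: continue
        P=at(t,np.argwhere(l==i)[:,::-1],.035)[:,:2];d=P-P.mean(0);w,v=np.linalg.eigh(d.T@d);x=v[:,1]*np.sign(v[0,1])
        print(n,st[i,4],P.mean(0),"yaw(arms dir)",np.arctan2(x[1],x[0]))
E
```

```text
clock: 22.25
ee_pos: [0.458, 0.3188, 0.037]
tool_rot: [3.141, 0.0, -3.001]
contact_force: [-0.9, -0.4, 0.8]
width: 0.0654
gripper_force: 0.0
clock: 23.0
ee_pos: [0.443, 0.4207, 0.1467]
tool_rot: [3.141, 0.0, -2.998]
contact_force: [0.3, -1.4, -0.3]
width: 0.0657
gripper_force: 0.0
now [0.443  0.4207 0.1467] [ 3.141  0.    -2.998] w 0.0657 F [ 0.3 -1.4 -0.3] t 23.0
{'blue': (array([ 0.4243, -0.3181]), array([0.1248, 0.1157]), np.float64(-1.580064593691535)), 'yellow': (array([ 0.5992, -0.3287]), array([0.1291, 0.1338]), np.float64(-0.06594208554369772))}
blue 29 [0.55   0.1412] yaw(arms dir) 0.8079141056031482
blue 19 [ 0.5527 -0.1165] yaw(arms dir) -1.2539637370025798
yellow 49 [ 0.5496 -0.0463] yaw(arms dir) 0.019847456076877087
yellow 50 [0.5499 0.0814] yaw(arms dir) -0.14050753963022053
yellow 41 [0.5491 0.0154] yaw(arms dir) 0.4606567114753816
```

View pics/back.png

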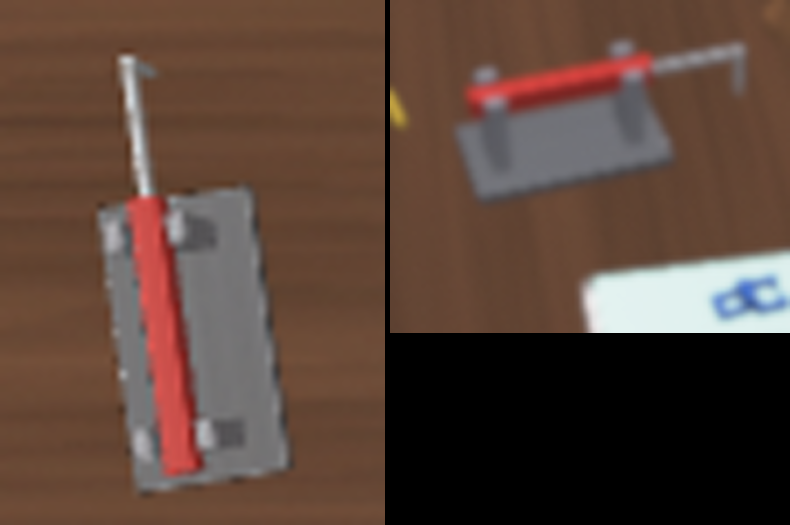

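Pick is back in both forks, hook down, as at the start. Now I'll locate the clips with a small model fit.

```bash
cat >> h.py <<'E'
from scipy.optimize import minimize
from scipy.ndimage import map_coordinates
g=np.mgrid[-20:43:1.,-22:23:1.].reshape(2,-1).T+.5
ax,ay=g[:,0],abs(g[:,1])
arms=(ax>-10)&(ax<10)&(ay>6.5)&(ay<12.5)|(ax>5)&(ax<10)&(ay<12.5)
sad=(ax>10)&(ax<17)&(ay<9);frame=(ax>17)&(ax<33)&(ay<9)&~((ax<28)&(ay<5.5))
INN=arms|sad|frame
def fitclip(f,col,p0):
    "p0 = saddle-centre x,y guess, yaw of the arms direction (-clip x)"
    im=cv2.GaussianBlur(f["img"],(0,0),.6).astype(float)
    w=(200-im[:,:,0])/150 if col=="blue" else (200-im[:,:,2])/120
    w=np.clip(w,0,1);z=np.where(sad,.043,.035)
    def P(q):
        c,s=np.cos(q[2]),np.sin(q[2]);l=-(g-[13.5,0])*1e-3   # world = saddle + Rot(yaw)*(-clip xy)
        return np.c_[q[0]*.01+c*l[:,0]-s*l[:,1],q[1]*.01+s*l[:,0]+c*l[:,1],z]
    def cost(q):
        u=px(f,P(q));v=map_coordinates(w,[u[:,1],u[:,0]],order=1);return v[~INN].mean()-v[INN].mean()
    best=min((minimize(cost,[p0[0]*100,p0[1]*100,a],method="Nelder-Mead",options=dict(initial_simplex=np.array([[0,0,0],[.4,0,0],[0,.4,0],[0,0,.2]])+[p0[0]*100,p0[1]*100,a])) for a in(p0[2]-.15,p0[2],p0[2]+.15)),key=lambda r:r.fun)
    return best.x*[.01,.01,1],best.fun
E
python3 - <<'E'
from h import *
np.set_printoptions(precision=4,suppress=True)
t=grab("top")
c=(np.array([(101,212),(210,207),(338,205),(456,200),(583,198)])+.5)/5.9-.5+[212,138]
S=at(t,c,.043)
for n,s,a in zip(["blue","yellow","yellow","yellow","blue"],S,[.1,0,.15,.08,.17]): print(n,s[:2],fitclip(t,n,(*s[:2],a)))
E
```

```text
blue [0.5452 0.1377] (array([0.5456, 0.1378, 0.1829]), np.float64(-0.47794500413713686))
yellow [0.5472 0.0812] (array([ 0.5465,  0.0814, -0.0121]), np.float64(-0.4007771770095013))
yellow [0.5476 0.0151] (array([0.5479, 0.0143, 0.1803]), np.float64(-0.3995248185486651))
yellow [ 0.5496 -0.0459] (array([ 0.5483, -0.0466,  0.1104]), np.float64(-0.4170892629139272))
blue [ 0.5499 -0.1113] (array([ 0.5496, -0.1151,  0.2723]), np.float64(-0.4397031690650677))
```

Run:
```python
from h import *
a=np.pi+.183
go((.5456,.1378,.1467,a),(.5456,.1378,.0365,a))
```

```text
now [0.4439 0.4172 0.1466] [-3.141e+00 -1.000e-03 -3.001e+00] w 0.0654 F [ 0.9 -0.8 -0.4] t 23.15
[-0.0617, -0.2909, 0.0001, -0.0007, -0.0006, -0.0427] dist 0.297
[-0.0617, -0.2908, 0.1103, -0.0007, -0.0006, -0.0427] dist 0.317
```

```bash
python3 -m inch '[[-0.012,-0.058,0,0,0,-0.008],[-0.024,-0.116,0,0,0,-0.017],[-0.037,-0.174,0,0,0,-0.025],[-0.049,-0.232,0,0,0,-0.034],[-0.0617,-0.2909,0,0,0,-0.043],[-0.0617,-0.2909,0.03,0,0,-0.043],[-0.0617,-0.2909,0.07,0,0,-0.043],[-0.0617,-0.2909,0.095,0,0,-0.043],[-0.0617,-0.2909,0.109,0,0,-0.043],[-0.0617,-0.2909,0.11,0,0,-0.043],[-0.0617,-0.2909,0.11,0,0,-0.043]]' 140;python3 - <<'E'
from h import *
a=np.pi+.183
go((.5456,.1378,.0365,a))
E
```

```text
clock: 24.52
ee_pos: [0.5465, 0.1383, 0.0379]
tool_rot: [-3.141, 0.002, -2.959]
contact_force: [0.3, -0.6, 0.9]
width: 0.0384
gripper_force: 0.0
now [0.5465 0.1383 0.0379] [-3.141e+00  2.000e-03 -2.959e+00] w 0.0384 F [ 0.3 -0.6  0.9] t 24.525
[0.001, -0.0003, 0.0014, -0.0001, 0.0019, -0.0] dist 0.002
```

Now close with a moderate grip, and lift.

```bash
python3 -m inch '[[0.0005,0,0.0005,0,0,0],[0.0005,0,0.0005,0,0,0],[0.0005,0,0.0005,0,0,0],[0.0005,0,0.0005,0,0,0],[0.0005,0,0.0005,0,0,0]]' 255 40; python3 -m inch '[[0,0,-0.02,0,0,0],[0,0,-0.06,0,0,0],[0,0,-0.08,0,0,0],[0,0,-0.08,0,0,0]]'
python3 - <<'E'
from h import *
f=grab("top");T=trays(f);print(T)
b=T["blue"][0]; go((b[0]+.001,b[1]+.025,.117,np.pi),(b[0],b[1]+.025,.02,np.pi))
E
```

```text
clock: 25.15
ee_pos: [0.5453, 0.1383, 0.0364]
tool_rot: [3.142, 0.0, -2.958]
contact_force: [-1.0, -1.2, 0.7]
width: -0.0
gripper_force: 0.0
clock: 25.65
ee_pos: [0.5463, 0.1385, 0.1179]
tool_rot: [-3.141, 0.004, -2.958]
contact_force: [-0.2, -0.4, 0.2]
width: -0.0
gripper_force: 0.0
{'blue': (array([ 0.42731709, -0.31820946]), array([0.12480309, 0.12178084]), np.float64(-1.5801563374547203)), 'yellow': (array([ 0.59910438, -0.32856276]), array([0.12858954, 0.13418393]), np.float64(-0.0767145777050412))}
now [0.5454 0.1383 0.1165] [ 3.142e+00  1.000e-03 -2.958e+00] w 0.0001 F [-0.1 -0.2 -0.1] t 25.7
[0.1937, -0.403, -0.0007, 0.0001, 0.0009, 0.1832] dist 0.447
[0.1948, -0.4028, 0.0963, 0.0001, 0.0009, 0.1832] dist 0.458
```

Empty close: no grip force. Check whether the clip moved.

```bash
python3 -m inch '[[0,0,-0.03,0,0,0],[0.08,0.1,-0.05,0,0,0],[0.1,0.18,-0.05,0,0,0],[0.1,0.18,-0.05,0,0,0],[0.1,0.18,-0.05,0,0,0]]' 0
python3 - <<'E'
from h import *
np.set_printoptions(precision=4,suppress=True)
f=grab("top")
print(fitclip(f,"blue",(.5456,.1378,.18)))
go()
c=px(f,[[.55,.138,.035]])[0].astype(int); im=f["img"][c[1]-8:c[1]+9,c[0]-8:c[0]+9]
print(im[:,:,0])   # red channel: low=blue clip
s=grab("side"); cv2.imwrite("pics/sideX.png",s["img"][:,:,::-1])
c=px(s,[[.5456,.138,.036]])[0];print(c)
E
```

```text
clock: 26.32
ee_pos: [0.4113, 0.2991, 0.1652]
tool_rot: [-3.141, -0.002, -2.955]
contact_force: [0.4, -0.6, 0.0]
width: 0.0853
gripper_force: 0.0
(array([0.5456, 0.1378, 0.1825]), np.float64(-0.4854768799810291))
now [0.4108 0.2999 0.1653] [ 3.141 -0.003 -2.955] w 0.0851 F [-0.4  1.6 -0.6] t 26.375
[[199 199 199 199 199 199 199 199 199 199 199 198 199 199 199 199 198]
 [199 198 199 199 199 199 199 199 199 199 198 177 197 199 198 199 199]
 [200 199 199 199 199 199 199 198 199 154 100  85 194 198 199 199 199]
 [199 200 199 199 114 116 118 194 198 149  75  68 169 197 199 199 198]
 [199 200 199 200 101  71  59 193 199 196 195  99 139 195 199 199 199]
 [199 200 199 199 122  99 191 199 199 199 199 122 138 195 199 199 199]
 [200 200 200 199 149  78 194 199 199 199 199 149 113 194 199 199 199]
 [200 199 200 199 150  82 194 178 151 148 123  84  73 194 199 199 199]
 [199 200 199 199 197 100  91  75  74  78  85  64 158 197 199 199 199]
 [199 199 199 200 199 148  84  68  70  69  71  77 162 197 199 199 199]
 [199 200 200 199 199 197 123  80  67  54  42  50 133 196 199 199 199]
 [199 199 199 199 199 199 141  64 159 193 195 147 142 195 199 199 199]
 [199 199 199 199 199 199 174  90 192 199 200 150 114 195 199 199 199]
 [200 199 199 199 199 199 198 101 165 197 199 175  93 194 199 199 199]
 [200 200 200 199 199 199 199 123 142 148 148  96  73 165 197 199 199]
 [200 200 200 200 200 200 199 150  88  79  80  66  96 169 197 199 199]
 [200 200 200 200 200 200 200 146 140 133 162 193 196 198 199 199 199]]
[270.2102 166.1688]
```

The clip did not move, so the fingers closed above the saddle (partly open, the tips sit farther back). I'll go 5 mm lower and shift the grip 5 mm towards the eye, clear of the arms.

Run:
```python
from h import *
a=np.pi+.183
go((.5402,.1368,.09,a),(.5402,.1368,.0315,a))
```

```text
now [0.4121 0.2985 0.1652] [-3.141e+00 -2.000e-03 -2.955e+00] w 0.0855 F [ 0.7 -0.6 -0.1] t 26.425
[-0.0961, -0.1826, 0.075, -0.0003, -0.0023, 0.0037] dist 0.22
[-0.0962, -0.1826, 0.1335, -0.0003, -0.0023, 0.0037] dist 0.246
```

```bash
python3 -m inch '[[-0.03,-0.06,0.02,0,0,0.0],[-0.06,-0.12,0.04,0,0,0.0],[-0.0955,-0.182,0.075,0,0,0.003],[-0.0955,-0.182,0.075,0,0,0.003],[-0.0955,-0.182,0.115,0,0,0.003],[-0.0955,-0.182,0.133,0,0,0.003],[-0.0955,-0.182,0.133,0,0,0.003],[-0.0955,-0.182,0.133,0,0,0.003],[-0.0955,-0.182,0.133,0,0,0.003]]' 140;python3 - <<'E'
from h import *
a=np.pi+.183
go((.5402,.1368,.0315,a))
E
```

```text
clock: 27.55
ee_pos: [0.5419, 0.1355, 0.0343]
tool_rot: [-3.141, 0.002, -2.961]
contact_force: [-0.1, 0.0, 0.0]
width: 0.0387
gripper_force: 0.0
now [0.5419 0.1355 0.0343] [-3.141e+00  2.000e-03 -2.961e+00] w 0.0387 F [-0.1  0.   0. ] t 27.55
[0.0015, 0.0016, 0.0028, -0.0001, 0.0019, -0.0028] dist 0.004
```

```bash
python3 -m inch '[[0.0005,0.001,0.0015,0,0,0],[0.0005,0.001,0.0015,0,0,0],[0.0005,0.001,0.0015,0,0,0],[0.0005,0.001,0.0015,0,0,0],[0.0005,0.001,0.0015,0,0,0]]' 255 40
python3 - <<'E'
from h import *
go()
f=grab("top");
E
```

```text
clock: 28.18
ee_pos: [0.5406, 0.1364, 0.0319]
tool_rot: [3.142, 0.0, -2.961]
contact_force: [-0.2, -0.6, 0.9]
width: -0.0002
gripper_force: 0.0
now [0.5406 0.1364 0.0319] [ 3.142  0.    -2.961] w -0.0002 F [-0.2 -0.6  0.9] t 28.175
```

Run:
```python
from h import *
s=grab("side");t=grab("top");go()
c=px(s,[[.5406,.1364,.032]])[0];print(c);c=c.astype(int)
b=cv2.resize(s["img"][c[1]-35:c[1]+25,c[0]-25:c[0]+25,::-1],(500,600),interpolation=cv2.INTER_CUBIC)
d=px(t,[[.5406,.1364,.035]])[0].astype(int)
a=cv2.resize(t["img"][d[1]-25:d[1]+15,d[0]-15:d[0]+15,::-1],(300,400),interpolation=cv2.INTER_CUBIC)
im=np.zeros((600,800,3),np.uint8);im[:,:500]=b;im[:400,500:]=a;cv2.imwrite("pics/last.png",im)
```

```text
now [0.5406 0.1364 0.0319] [ 3.142  0.    -2.961] w -0.0002 F [0.  0.5 0.3] t 28.325
[268.40548389 167.86469667]
```

View pics/last.png

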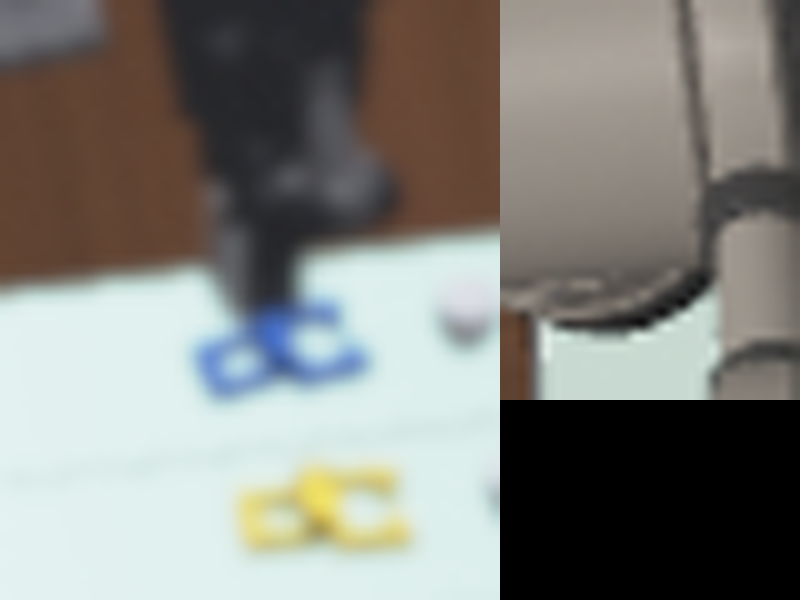

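The side view shows the shut fingertips (255,310) well above or behind the clip, while the TCP projects to (254,363), so the real finger ends don't match the reported TCP height. I'll find the true fingertip height by touching bare glass.

```bash
python3 -m inch '[[0,0,-0.02,0,0,0],[0.03,0,-0.02,0,0,0],[0.055,0,-0.02,0,0,0],[0.055,0,-0.02,0,0,0],[0.055,0,-0.005,0,0,0],[0.055,0,-0.002,0,0,0],[0.055,0,-0.002,0,0,0],[0.055,0,-0.002,0,0,0]]' | grep -E 'ee|force'; for i in 1 2 3; do python3 -m inch '[[0,0,0.002,0,0,0],[0,0,0.002,0,0,0]]' | grep -E 'ee|contact'; done
```

```text
ee_pos: [0.4868, 0.1266, 0.0338]
contact_force: [-0.1, 0.5, -0.1]
gripper_force: 0.0
ee_pos: [0.4864, 0.1265, 0.0319]
contact_force: [-0.0, -0.3, -0.3]
ee_pos: [0.4863, 0.1265, 0.0298]
contact_force: [-0.6, -0.4, -0.3]
ee_pos: [0.4863, 0.1266, 0.0277]
contact_force: [0.3, 0.6, 1.0]
```

```bash
for i in 1 2 3 4; do python3 -m inch '[[0,0,0.002,0,0,0],[0,0,0.002,0,0,0]]' | grep -E 'ee|contact'; done
```

```text
ee_pos: [0.4863, 0.1265, 0.0257]
contact_force: [0.8, -0.2, -0.7]
ee_pos: [0.4863, 0.1265, 0.0237]
contact_force: [-0.5, 0.4, -0.5]
ee_pos: [0.4863, 0.1265, 0.0217]
contact_force: [0.2, 0.4, 0.5]
ee_pos: [0.4863, 0.1265, 0.0197]
contact_force: [-0.2, -0.3, 0.8]
```

```bash
for i in 1 2 3; do python3 -m inch '[[0,0,0.002,0,0,0],[0,0,0.002,0,0,0]]' | grep -E 'ee|contact'; done
```

```text
ee_pos: [0.4863, 0.1266, 0.0177]
contact_force: [-0.4, -0.3, -0.4]
ee_pos: [0.4863, 0.1265, 0.0158]
contact_force: [0.2, 0.3, -0.2]
ee_pos: [0.4863, 0.1265, 0.0137]
contact_force: [-0.2, 0.1, 0.4]
```

```bash
for i in 1 2 3; do python3 -m inch '[[0,0,0.0015,0,0,0],[0,0,0.0015,0,0,0]]' | grep -E 'ee|contact'; done
```

```text
ee_pos: [0.4864, 0.1265, 0.0123]
contact_force: [0.6, 0.7, 0.8]
ee_pos: [0.4863, 0.1266, 0.0108]
contact_force: [0.0, 0.1, -0.2]
ee_pos: [0.4863, 0.1265, 0.0093]
contact_force: [0.3, 0.4, 0.2]
```

Run:
```python
from h import *
s=grab("side");p=arm.read_state()["ee_pos"];print(p,arm.read_state()["width"])
for dz in(0,.01,.02,.03):print(dz,px(s,[[p[0],p[1],p[2]+dz]])[0])
c=px(s,[p])[0].astype(int);g_=cv2.cvtColor(s["img"],cv2.COLOR_RGB2GRAY)
print(c,"rows from",c[1]-16);print(g_[c[1]-16:c[1]+6,c[0]-9:c[0]+10])
```

```text
[0.48640184 0.12654199 0.00934633] 2.5300781393551143e-05
0 [248.65772352 178.72527853]
0.01 [248.61519002 176.18984224]
0.02 [248.57207884 173.61997007]
0.03 [248.52837813 171.01495569]
[248 178] rows from 162
[[207 211 211 199 164 113  66  48  53  67  82  88  82  78  86 103 110 105
   91]
 [233 233 233 225 193 132  74  49  50  59  67  71  72  71  81  99 109 103
   87]
 [238 238 237 231 201 135  76  48  46  48  51  58  61  61  68  82  90  88
   78]
 [239 239 238 232 202 137  79  52  44  42  43  48  51  51  56  67  75  77
   81]
 [239 239 238 231 203 140  90  63  49  41  40  43  44  50  62  77  90 102
  121]
 [239 239 238 232 204 145 100  75  55  43  39  39  46  70 104 130 145 160
  182]
 [239 239 238 232 206 149 107  84  60  45  40  41  56 103 157 192 207 214
  223]
 [239 239 238 233 208 154 112  89  65  48  45  45  65 125 192 223 231 233
  235]
 [239 239 238 233 211 160 117  93  70  54  50  51  70 134 204 231 236 236
  237]
 [239 239 238 234 217 171 124  97  74  56  54  55  72 136 205 231 236 237
  237]
 [239 239 238 236 225 188 138 101  76  60  60  66  87 144 208 232 236 237
  237
[... 193 characters left out ...]
 208 202 208 214 221 228 233 235 237 237 237
  237]
 [238 239 239 239 238 237 235 231 230 232 234 235 236 236 237 237 237 236
  236]
 [239 239 239 239 238 238 237 237 236 236 236 236 236 236 235 236 235 235
  233]
 [237 238 239 238 237 236 236 236 236 235 234 233 233 233 233 233 233 231
  230]
 [234 237 239 238 235 233 232 233 233 232 232 232 233 233 233 233 233 232
  232]
 [234 237 239 238 236 233 232 233 233 233 233 235 236 236 236 236 236 235
  235]
 [235 238 239 239 238 236 236 236 236 236 236 237 237 237 237 237 237 237
  237]
 [237 238 239 239 239 238 238 238 238 238 238 238 238 238 238 237 237 237
  237]
 [237 237 238 239 239 239 239 238 239 238 238 238 238 238 238 237 237 237
  237]]
```

```bash
for i in 1 2 3 4; do python3 -m inch '[[0,0,0.0015,0,0,0],[0,0,0.0015,0,0,0]]' | grep -E 'ee|contact'; done
```

```text
ee_pos: [0.4863, 0.1265, 0.0078]
contact_force: [-0.2, 0.6, -0.4]
ee_pos: [0.4863, 0.1266, 0.0063]
contact_force: [-0.3, -0.4, -0.7]
ee_pos: [0.4865, 0.1265, 0.0061]
contact_force: [-4.9, -0.1, 12.8]
ee_pos: [0.4865, 0.1266, 0.006]
contact_force: [-8.9, -1.8, 28.1]
```

Contact: the shut fingers end 24 mm above the reported TCP (TCP 0.006 at glass 0.030). So saddle grips need TCP z ≈ 0.008.

```bash
python3 -m inch '[[0,0,-0.02,0,0,0],[0,0,-0.05,0,0,0],[0,0,-0.05,0,0,0],[0,0,-0.05,0,0,0],[0,0,-0.05,0,0,0]]' 140;python3 - <<'E'
from h import *
a=np.pi+.183
go((.5402,.1368,.0535,a),(.5402,.1368,.008,a))
f=grab("top");print(fitclip(f,"blue",(.5456,.1378,.18)))
E
```

```text
clock: 34.25
ee_pos: [0.4857, 0.1264, 0.0524]
tool_rot: [3.141, -0.002, -2.961]
contact_force: [-0.1, 0.5, 0.5]
width: 0.0387
gripper_force: 0.0
now [0.4857 0.1264 0.0524] [ 3.141e+00 -2.000e-03 -2.961e+00] w 0.0387 F [-0.1  0.5  0.5] t 34.25
[-0.0555, 0.0004, -0.0012, 0.0002, -0.0019, -0.0029] dist 0.055
[-0.0555, 0.0004, 0.0443, 0.0002, -0.0019, -0.0029] dist 0.071
(array([ 0.57320808,  0.13740004, -1.58889159]), np.float64(-0.12167737896826647))
```

```bash
python3 -m inch '[[-0.03,0,0,0,0,0],[-0.055,0,0,0,0,0],[-0.055,0,0,0,0,0],[-0.055,0,0.025,0,0,0],[-0.055,0,0.04,0,0,0],[-0.055,0,0.044,0,0,0],[-0.055,0,0.044,0,0,0]]' | grep -E "ee|contact";python3 -m inch '[[0,0,0,0,0,0],[0,0,0,0,0,0],[0,0,0,0,0,0],[0,0,0,0,0,0],[0,0,0,0,0,0]]' 255 40;python3 -m inch '[[0,0,-0.03,0,0,0],[0,0,-0.07,0,0,0],[0,0,-0.09,0,0,0],[0,0,-0.09,0,0,0]]'
python3 - <<'E'
from h import *
f=grab("top");T=trays(f);print(T)
b=T["blue"][0]; go((b[0],b[1]+.025,.098,np.pi))
E
```

```text
ee_pos: [0.5404, 0.1364, 0.0094]
contact_force: [-0.0, 1.2, 0.0]
clock: 35.8
ee_pos: [0.5411, 0.1365, 0.0103]
tool_rot: [-3.142, 0.002, -2.961]
contact_force: [-0.7, 0.2, 5.6]
width: 0.0162
gripper_force: 39.6
clock: 36.3
ee_pos: [0.5416, 0.1365, 0.1008]
tool_rot: [-3.141, 0.004, -2.961]
contact_force: [0.8, -0.2, -0.1]
width: 0.016
gripper_force: 39.2
{'blue': (array([ 0.42731709, -0.31820946]), array([0.12480309, 0.12178084]), np.float64(-1.5801563374547203)), 'yellow': (array([ 0.59922561, -0.32869262]), array([0.12913352, 0.13377647]), np.float64(-0.06594208554369772))}
now [0.5406 0.1364 0.0994] [ 3.142e+00  1.000e-03 -2.961e+00] w 0.0161 F [-0.2 -0.5 -1.4] t 36.35
[0.1884, -0.4024, 0.0013, 0.0001, 0.0008, 0.1802] dist 0.444
```

Gripped (16 mm, 39 N). On to the blue tray.

```bash
python3 -m inch '[[0.024,-0.05,0,0,0,0.02],[0.049,-0.1,0,0,0,0.045],[0.073,-0.15,0,0,0,0.07],[0.097,-0.2,0,0,0,0.09],[0.122,-0.25,0,0,0,0.11],[0.146,-0.3,0,0,0,0.135],[0.17,-0.35,0,0,0,0.16],[0.195,-0.4,0,0,0,0.18],[0.195,-0.401,0,0,0,0.18],[0.195,-0.401,0.03,0,0,0.18],[0.195,-0.401,0.06,0,0,0.18],[0.195,-0.401,0.06,0,0,0.18]]' | grep -E "ee|contact|width";python3 - <<'E'
from h import *
go((.420,-.293,-.008,np.pi))
E
```

```text
ee_pos: [0.419, -0.2904, 0.0367]
contact_force: [-0.7, -0.7, 0.2]
width: 0.0166
now [ 0.419  -0.2904  0.0367] [ 3.137 -0.005 -3.141] w 0.0166 F [-0.7 -0.7  0.2] t 37.85
[-0.0012, -0.0028, 0.0447, 0.0051, -0.005, 0.001] dist 0.045
```

```bash
python3 -m inch '[[0,0,0.02,0,0,0],[0,0,0.035,0,0,0],[0,0,0.0445,0,0,0],[0,0,0.0445,0,0,0]]' | grep -E "ee|contact|width";python3 -m inch '[[0,0,0,0,0,0],[0,0,0,0,0,0],[0,0,0,0,0,0]]' 165| grep -E "ee|contact|width";python3 -m inch '[[0,0,-0.03,0,0,0],[0,0,-0.06,0,0,0],[0,0,-0.1,0,0,0],[0,0.05,-0.1,0,0,0],[0,0.1,-0.1,0,0,0],[0,0.15,-0.1,0,0,0],[0,0.2,-0.1,0,0,0],[0,0.25,-0.1,0,0,0],[0,0.3,-0.1,0,0,0],[-0.05,0.36,-0.1,0,0,0],[-0.08,0.37,-0.1,0,0,0],[-0.08,0.37,-0.1,0,0,0]]' 140 | grep -E "ee|contact"
python3 - <<'E'
from h import *
np.set_printoptions(precision=4,suppress=True)
f=grab("top");print(trays(f))
s=np.array(fitclip(f,"yellow",(.5465,.0814,-.0121))[0]);print(s)
a=s[2];x,y=s[:2]-.0055*np.array([np.cos(a),np.sin(a)])
go((x,y,.0955,np.pi+a),(x,y,.0095,np.pi+a))
E
```

```text
ee_pos: [0.4204, -0.2927, -0.0055]
contact_force: [-1.0, -0.7, -0.5]
width: 0.0162
ee_pos: [0.4208, -0.2932, -0.0047]
contact_force: [0.3, 0.7, 0.3]
width: 0.0301
ee_pos: [0.5027, 0.0786, 0.095]
contact_force: [0.2, 0.6, -0.8]
{'blue': (array([ 0.4273, -0.3182]), array([0.1248, 0.1218]), np.float64(-1.5801563374547203)), 'yellow': (array([ 0.5991, -0.3286]), array([0.1286, 0.1342]), np.float64(-0.0767145777050412))}
[0.6003 0.0529 0.2447]
now [0.5008 0.0777 0.0947] [-3.142 -0.    -3.14 ] w 0.0385 F [ 0.1 -0.8 -0.1] t 40.275
[-0.0941, -0.0263, -0.0009, 0.0, -0.0002, -0.2427] dist 0.098
[-0.0941, -0.0263, 0.0851, 0.0, -0.0002, -0.2427] dist 0.13
```

```bash
cat >> h.py <<'E'
CL=dict(B=(.5465,.0814,-.0121),C=(.5479,.0143,.1803),D=(.5483,-.0466,.1104),E=(.5496,-.1151,.2723))
def clip(n,z=.0095):
    x,y,a=CL[n];return (x-.0055*np.cos(a),y-.0055*np.sin(a),z,np.pi+a)
E
python3 -c "
from h import *
go(clip('B',.0955),clip('B'))"
```

```text
now [0.5008 0.0777 0.0947] [-3.142 -0.    -3.14 ] w 0.0385 F [ 0.1 -0.8 -0.1] t 40.275
[-0.0402, 0.0037, -0.0009, -0.0, -0.0002, 0.0141] dist 0.04
[-0.0402, 0.0037, 0.0851, -0.0, -0.0002, 0.0141] dist 0.094
```

```bash
python3 -m inch '[[-0.0402,0.0035,0,0,0,0.014],[-0.0402,0.0035,0,0,0,0.014],[-0.0402,0.0035,0.05,0,0,0.014],[-0.0402,0.0035,0.08,0,0,0.014],[-0.0402,0.0035,0.085,0,0,0.014],[-0.0402,0.0035,0.085,0,0,0.014],[-0.0402,0.0035,0.085,0,0,0.014]]' | grep -E "ee|contact";python3 -m inch '[[0,0,0,0,0,0],[0,0,0,0,0,0],[0,0,0,0,0,0],[0,0,0,0,0,0],[0,0,0,0,0,0]]' 255 40| grep -E "ee|contact|width";python3 -m inch '[[0,0,-0.03,0,0,0],[0,0,-0.07,0,0,0],[0,0,-0.09,0,0,0],[0,0,-0.09,0,0,0]]'| grep -E "ee|contact|width"
python3 - <<'E'
from h import *
f=grab("top");T=trays(f);print(T)
b=T["yellow"][0]; go((b[0]+.02,b[1]+.022,.0985,np.pi),(b[0]+.02,b[1]+.022,-.007,np.pi))
E
```

```text
ee_pos: [0.5415, 0.0804, 0.0114]
contact_force: [-1.1, 1.0, 0.5]
ee_pos: [0.5413, 0.0805, 0.0112]
contact_force: [-1.4, -0.4, 6.3]
width: 0.0158
ee_pos: [0.5418, 0.0805, 0.1017]
contact_force: [-0.3, 0.6, -0.3]
width: 0.0159
{'blue': (array([ 0.42731709, -0.31820946]), array([0.12480309, 0.12178084]), np.float64(-1.5801563374547203)), 'yellow': (array([ 0.59910438, -0.32856276]), array([0.12858954, 0.13418393]), np.float64(-0.0767145777050412))}
now [0.5409 0.0805 0.1003] [3.141e+00 1.000e-03 3.128e+00] w 0.016 F [ 0.3  0.4 -0.6] t 42.325
[-0.0835, -0.386, 0.0018, 0.0001, 0.0014, -0.0137] dist 0.395
[-0.0834, -0.386, 0.1073, 0.0001, 0.0014, -0.0137] dist 0.409
```

```bash
python3 -m inch '[[-0.011,-0.05,0,0,0,0],[-0.022,-0.1,0,0,0,0],[-0.033,-0.15,0,0,0,0],[-0.044,-0.2,0,0,0,-0.01],[-0.055,-0.25,0,0,0,-0.014],[-0.065,-0.3,0,0,0,-0.014],[-0.075,-0.35,0,0,0,-0.014],[-0.0835,-0.388,0,0,0,-0.014],[-0.0835,-0.388,0,0,0,-0.014],[-0.0835,-0.388,0.04,0,0,-0.014],[-0.0835,-0.388,0.06,0,0,-0.014],[-0.0835,-0.388,0.06,0,0,-0.014]]' | grep -E "ee|contact|width";python3 -m inch '[[0,0,0.02,0,0,0],[0,0,0.037,0,0,0],[0,0,0.047,0,0,0],[0,0,0.047,0,0,0]]' | grep -E "ee|contact|width";python3 -m inch '[[0,0,0,0,0,0],[0,0,0,0,0,0],[0,0,0,0,0,0]]' 165| grep -E "ee|contact|width";python3 -m inch '[[0,0,-0.03,0,0,0],[0,0,-0.06,0,0,0],[0,0,-0.1,0,0,0],[0,0.05,-0.1,0,0,0],[0,0.1,-0.1,0,0,0],[0,0.15,-0.1,0,0,0],[0.02,0.2,-0.1,0,0,0],[0.04,0.25,-0.1,0,0,0],[0.08,0.3,-0.1,0,0,0],[0.08,0.32,-0.1,0,0,0],[0.08,0.32,-0.1,0,0,0],[0.08,0.32,-0.1,0,0,0]]' 140 | grep -E "ee|contact"; python3 -c "
from h import *
go(clip('C',.095),clip('C'))"
```

```text
ee_pos: [0.6171, -0.3064, 0.0367]
contact_force: [0.2, 0.5, 0.5]
width: 0.0161
ee_pos: [0.6183, -0.3083, -0.0083]
contact_force: [-0.7, 0.0, -0.4]
width: 0.016
ee_pos: [0.6191, -0.3088, -0.0065]
contact_force: [0.0, 0.7, -0.6]
width: 0.0301
ee_pos: [0.5394, 0.0107, 0.0932]
contact_force: [-0.1, -1.2, -0.5]
now [0.5394 0.0107 0.0932] [-3.141e+00  1.000e-03 -3.142e+00] w 0.0386 F [-0.1 -1.2 -0.5] t 46.2
[-0.0031, 0.0026, -0.0018, -0.0004, 0.001, -0.1803] dist 0.004
[-0.003, 0.0027, 0.0837, -0.0004, 0.001, -0.1803] dist 0.084
```

```bash
python3 -m inch '[[-0.003,0.0025,0,0,0,-0.18],[-0.003,0.0025,0,0,0,-0.18],[-0.003,0.0025,0.05,0,0,-0.18],[-0.003,0.0025,0.078,0,0,-0.18],[-0.003,0.0025,0.083,0,0,-0.18],[-0.003,0.0025,0.083,0,0,-0.18],[-0.003,0.0025,0.083,0,0,-0.18]]' | grep -E "ee|contact";python3 -m inch '[[0,0,0,0,0,0],[0,0,0,0,0,0],[0,0,0,0,0,0],[0,0,0,0,0,0],[0,0,0,0,0,0]]' 255 40| grep -E "ee|contact|width";python3 -m inch '[[0,0,-0.03,0,0,0],[0,0,-0.07,0,0,0],[0,0,-0.09,0,0,0],[0,0,-0.09,0,0,0]]'| grep -E "ee|contact|width"
python3 - <<'E'
from h import *
f=grab("top");T=trays(f);print(T)
b=T["yellow"][0]; go((b[0]+.02,b[1]-.03,.0985,np.pi),(b[0]+.02,b[1]-.03,-.008,np.pi))
E
```

```text
ee_pos: [0.5428, 0.0136, 0.0112]
contact_force: [-0.4, 0.1, 0.2]
ee_pos: [0.5425, 0.0138, 0.011]
contact_force: [-1.7, -0.3, 6.4]
width: 0.0162
ee_pos: [0.5428, 0.0138, 0.1015]
contact_force: [-0.2, -0.2, -0.5]
width: 0.0159
{'blue': (array([ 0.42731709, -0.31820946]), array([0.12480309, 0.12178084]), np.float64(-1.5801563374547203)), 'yellow': (array([ 0.59919145, -0.32848928]), array([0.12875404, 0.13402415]), np.float64(-0.07671564628930463))}
now [0.5419 0.0139 0.1001] [-3.141e+00  1.000e-03 -2.961e+00] w 0.0157 F [-0.3  0.4 -1. ] t 48.25
[-0.0093, -0.3802, 0.0017, -0.0001, 0.0011, 0.1802] dist 0.38
[-0.0092, -0.3802, 0.1082, -0.0001, 0.0011, 0.1802] dist 0.395
```

```bash
python3 -m inch '[[-0.001,-0.05,0,0,0,0.02],[-0.003,-0.1,0,0,0,0.05],[-0.004,-0.15,0,0,0,0.08],[-0.005,-0.2,0,0,0,0.1],[-0.007,-0.25,0,0,0,0.13],[-0.008,-0.3,0,0,0,0.15],[-0.009,-0.35,0,0,0,0.18],[-0.01,-0.3765,0,0,0,0.18],[-0.01,-0.3765,0,0,0,0.18],[-0.01,-0.3765,0.04,0,0,0.18],[-0.01,-0.3765,0.06,0,0,0.18],[-0.01,-0.3765,0.06,0,0,0.18]]' | grep -E "ee|contact|width";python3 -m inch '[[0,0,0.02,0,0,0],[0,0,0.037,0,0,0],[0,0,0.046,0,0,0],[0,0,0.046,0,0,0]]' | grep -E "ee|contact|width";python3 -m inch '[[0,0,0,0,0,0],[0,0,0,0,0,0],[0,0,0,0,0,0]]' 175| grep -E "ee|contact|width";python3 -m inch '[[0,0,-0.03,0,0,0],[0,0,-0.06,0,0,0],[0,0,-0.1,0,0,0],[0,0.05,-0.1,0,0,0],[0,0.1,-0.1,0,0,0],[0,0.15,-0.1,0,0,0],[0.02,0.2,-0.1,0,0,0],[0.04,0.25,-0.1,0,0,0],[0.08,0.3,-0.1,0,0,0],[0.08,0.3,-0.1,0,0,0],[0.08,0.3,-0.1,0,0,0],[0.08,0.3,-0.1,0,0,0]]' 140 | grep -E "ee|contact"; python3 -c "
from h import *
go(clip('D',.095),clip('D'))"
```

```text
ee_pos: [0.6175, -0.3524, 0.0367]
contact_force: [0.1, 0.8, -0.0]
width: 0.016
ee_pos: [0.6186, -0.3544, -0.0072]
contact_force: [-0.1, 0.6, -0.1]
width: 0.0158
ee_pos: [0.6194, -0.355, -0.0055]
contact_force: [-1.0, -0.1, -0.2]
width: 0.0268
ee_pos: [0.5402, -0.056, 0.0942]
contact_force: [0.2, -0.0, -0.5]
now [ 0.5402 -0.056   0.0942] [-3.141e+00  2.000e-03  3.141e+00] w 0.0386 F [ 0.2 -0.  -0.5] t 52.125
[-0.0026, 0.0088, -0.0008, -0.0006, 0.0016, -0.1113] dist 0.009
[-0.0025, 0.0088, 0.0847, -0.0006, 0.0016, -0.1113] dist 0.085
```

```bash
python3 -m inch '[[-0.0025,0.0088,0,0,0,-0.11],[-0.0025,0.0088,0,0,0,-0.11],[-0.0025,0.0088,0.05,0,0,-0.11],[-0.0025,0.0088,0.078,0,0,-0.11],[-0.0025,0.0088,0.0835,0,0,-0.11],[-0.0025,0.0088,0.0835,0,0,-0.11],[-0.0025,0.0088,0.0835,0,0,-0.11]]' | grep -E "ee|contact";python3 -m inch '[[0,0,0,0,0,0],[0,0,0,0,0,0],[0,0,0,0,0,0],[0,0,0,0,0,0],[0,0,0,0,0,0]]' 255 40| grep -E "ee|contact|width";python3 -m inch '[[0,0,-0.03,0,0,0],[0,0,-0.07,0,0,0],[0,0,-0.09,0,0,0],[0,0,-0.09,0,0,0]]'| grep -E "ee|contact|width"
python3 - <<'E'
from h import *
f=grab("top");T=trays(f);print(T)
b=T["yellow"][0]; go((b[0]-.033,b[1]-.003,.0985,np.pi),(b[0]-.033,b[1]-.003,-.007,np.pi))
E
```

```text
ee_pos: [0.5426, -0.0464, 0.0117]
contact_force: [0.0, 0.0, -0.2]
ee_pos: [0.5422, -0.0461, 0.0115]
contact_force: [-1.3, -0.4, 6.9]
width: 0.0158
ee_pos: [0.5425, -0.0461, 0.102]
contact_force: [0.0, 0.2, -0.1]
width: 0.0155
{'blue': (array([ 0.42731709, -0.31820946]), array([0.12480309, 0.12178084]), np.float64(-1.5801563374547203)), 'yellow': (array([ 0.59922561, -0.32869262]), array([0.12913352, 0.13377647]), np.float64(-0.06594208554369772))}
now [ 0.5416 -0.046   0.1006] [-3.141e+00  1.000e-03 -3.031e+00] w 0.0162 F [ 0.3 -0.8 -0.3] t 54.175
[0.007, -0.2867, 0.0022, -0.0002, 0.001, 0.1102] dist 0.287
[0.0071, -0.2867, 0.1077, -0.0002, 0.001, 0.1102] dist 0.306
```

```bash
python3 -m inch '[[0.001,-0.05,0,0,0,0.02],[0.002,-0.1,0,0,0,0.04],[0.003,-0.15,0,0,0,0.06],[0.005,-0.2,0,0,0,0.08],[0.006,-0.25,0,0,0,0.11],[0.007,-0.288,0,0,0,0.11],[0.007,-0.288,0,0,0,0.11],[0.007,-0.288,0.04,0,0,0.11],[0.007,-0.288,0.06,0,0,0.11],[0.007,-0.288,0.06,0,0,0.11]]' | grep -E "ee|contact|width";python3 -m inch '[[0,0,0.02,0,0,0],[0,0,0.037,0,0,0],[0,0,0.046,0,0,0],[0,0,0.046,0,0,0]]' | grep -E "ee|contact|width";python3 -m inch '[[0,0,0,0,0,0],[0,0,0,0,0,0],[0,0,0,0,0,0]]' 170| grep -E "ee|contact|width";python3 -m inch '[[0,0,-0.03,0,0,0],[0,0,-0.06,0,0,0],[0,0,-0.1,0,0,0],[0,0.05,-0.1,0,0,0],[0,0.1,-0.1,0,0,0],[0,0.15,-0.1,0,0,0],[0.02,0.21,-0.1,0,0,0],[0.02,0.21,-0.1,0,0,0],[0.02,0.21,-0.1,0,0,0],[0.02,0.21,-0.1,0,0,0]]' 140 | grep -E "ee|contact"; python3 -c "
from h import *
go(clip('E',.095),clip('E'))"
```

```text
ee_pos: [0.5647, -0.3308, 0.0374]
contact_force: [0.5, 0.6, 0.0]
width: 0.0155
ee_pos: [0.566, -0.3326, -0.0062]
contact_force: [0.3, -0.5, -0.8]
width: 0.0154
ee_pos: [0.5665, -0.3332, -0.0051]
contact_force: [0.0, -0.4, 0.5]
width: 0.0283
ee_pos: [0.5467, -0.1244, 0.0945]
contact_force: [-0.2, 0.0, -0.8]
now [ 0.5467 -0.1244  0.0945] [-3.141e+00  1.000e-03  3.140e+00] w 0.0383 F [-0.2  0.  -0.8] t 57.55
[0.0024, 0.0078, -0.0005, -0.0005, 0.0008, -0.2735] dist 0.008
[0.0025, 0.0078, 0.085, -0.0005, 0.0008, -0.2735] dist 0.085
```

```bash
python3 -m inch '[[0.0025,0.0078,0,0,0,-0.15],[0.0025,0.0078,0,0,0,-0.273],[0.0025,0.0078,0,0,0,-0.273],[0.0025,0.0078,0.05,0,0,-0.273],[0.0025,0.0078,0.078,0,0,-0.273],[0.0025,0.0078,0.084,0,0,-0.273],[0.0025,0.0078,0.084,0,0,-0.273],[0.0025,0.0078,0.084,0,0,-0.273]]' | grep -E "ee|contact";python3 -m inch '[[0,0,0,0,0,0],[0,0,0,0,0,0],[0,0,0,0,0,0],[0,0,0,0,0,0],[0,0,0,0,0,0]]' 255 40| grep -E "ee|contact|width";python3 -m inch '[[0,0,-0.03,0,0,0],[0,0,-0.07,0,0,0],[0,0,-0.09,0,0,0],[0,0,-0.09,0,0,0]]'| grep -E "ee|contact|width"
python3 - <<'E'
from h import *
f=grab("top");T=trays(f);print(T)
b=np.array([.427,-.3182]); go((b[0]-.007,b[1]-.025,.0985,np.pi),(b[0]-.007,b[1]-.025,-.007,np.pi))
E
```

```text
ee_pos: [0.5447, -0.1157, 0.0117]
contact_force: [-0.2, 0.8, -0.2]
ee_pos: [0.5444, -0.1154, 0.0116]
contact_force: [-0.5, -0.4, 6.1]
width: 0.016
ee_pos: [0.5447, -0.1155, 0.102]
contact_force: [0.6, 0.0, -0.6]
width: 0.0153
{'blue': (array([ 0.42720153, -0.33188297]), array([0.09736733, 0.12178084]), np.float64(-1.5801563374547198)), 'yellow': (array([ 0.59929833, -0.33835254]), array([0.11361689, 0.13018997]), np.float64(-1.5827963272798193))}
now [ 0.5438 -0.1152  0.1006] [-3.141e+00  1.000e-03 -2.868e+00] w 0.0157 F [ 0.2  0.2 -0.9] t 59.725
[0.1807, -0.1862, 0.002, -0.0004, 0.0009, 0.2732] dist 0.259
[0.1808, -0.1861, 0.1075, -0.0004, 0.0009, 0.2732] dist 0.281
```

```bash
python3 -m inch '[[0.036,-0.037,0,0,0,0.06],[0.072,-0.074,0,0,0,0.12],[0.108,-0.112,0,0,0,0.18],[0.144,-0.149,0,0,0,0.24],[0.1807,-0.187,0,0,0,0.273],[0.1807,-0.187,0,0,0,0.273],[0.1807,-0.187,0,0,0,0.273],[0.1807,-0.187,0.04,0,0,0.273],[0.1807,-0.187,0.06,0,0,0.273],[0.1807,-0.187,0.06,0,0,0.273]]' | grep -E "ee|contact|width";python3 -m inch '[[0,0,0.02,0,0,0],[0,0,0.037,0,0,0],[0,0,0.046,0,0,0],[0,0,0.046,0,0,0]]' | grep -E "ee|contact|width";python3 -m inch '[[0,0,0,0,0,0],[0,0,0,0,0,0],[0,0,0,0,0,0]]' 170| grep -E "ee|contact|width";python3 -m inch '[[0,0,-0.03,0,0,0],[0,0,-0.06,0,0,0],[0,0,-0.12,0,0,0],[0,0.05,-0.12,0,0,0],[0,0.1,-0.12,0,0,0],[0,0.15,-0.12,0,0,0],[0,0.2,-0.12,0,0,0],[0,0.25,-0.12,0,0,0],[0,0.3,-0.12,0,0,0],[0,0.36,-0.12,0,0,0],[0,0.42,-0.12,0,0,0],[0,0.42,-0.12,0,0,0]]' 100 | grep -E "ee|contact"
python3 - <<'E'
from h import *
np.set_printoptions(precision=4,suppress=True)
f=grab("top");T=trays(f);print(T)
im=f["img"].astype(int)
# clips on tray floor: residual darkening / edge maps inside each tray; leftovers on the glass
for n in("blue","yellow"):
    c=px(f,[[*T[n][0],.02]])[0].astype(int);g_=cv2.cvtColor(f["img"],cv2.COLOR_RGB2GRAY)[c[1]-22:c[1]+23,c[0]-22:c[0]+23]
    print(n);print("\n".join("".join(" .:-=+*#%@"[min(9,int((v-g_.min())/(np.ptp(g_)+1)*10))] for v in r) for r in g_))
hsv=cv2.cvtColor(f["img"],cv2.COLOR_RGB2HSV)[140:206,217:345]
print("coloured px left on glass",(cv2.inRange(hsv,(100,90,60),(128,255,255))>0).sum(),(cv2.inRange(hsv,(18,80,90),(36,255,255))>0).sum())
E
```

```text
ee_pos: [0.4199, -0.3416, 0.0386]
contact_force: [0.4, 0.5, -0.1]
width: 0.0156
ee_pos: [0.4204, -0.3436, -0.0055]
contact_force: [-0.2, -0.4, 0.2]
width: 0.0156
ee_pos: [0.4203, -0.3442, -0.0052]
contact_force: [-0.0, -0.3, -0.3]
width: 0.0286
ee_pos: [0.4195, 0.0796, 0.1147]
contact_force: [0.2, -0.9, -0.6]
{'blue': (array([ 0.4273, -0.3182]), array([0.1248, 0.1218]), np.float64(-1.5801563374547203)), 'yellow': (array([ 0.5991, -0.3285]), array([0.1286, 0.134 ]), np.float64(-0.07671457757842726))}
blue
---------------------:--:::::::::::::::::::::
------------------------:--::::::::::::::::::
---::::::::::::::::::::::::::::.............:
-*=+*****************************************
-=-=+++++++++++++++++====================-==+
-=-=+************+**++++++++++++++++++++=---=
-===+*****************++++++++++++++++++=---=
-===+**********+****+*+++++++++++++++++++---=
-=-=+***************+++++++++++++++++++++---@
-=-=+*************+*+++++++++++++++++++++---*
---=+******+***+**+++++++++++++++++++++++---*
-=-=+***********+++++++++++++++++++++++++--:*
---=#****++*++++++++++++++++++++++++++
[... 2886 characters left out ...]
**@%%%%#%%%%%%%%%%%%%%*++@
.=+*@#%%%%%%%%%%%%%%*@%%%%%%%%%%%%%%%%%%%*++@
.=+*@#%%%%%%%%%%%%%%#*+++*#%%%%%%%%%%%%%%*++@
.=+*@#%%%%%%%%%%%%%##%%%#%%%%%%%%%%%%%%%%*++%
.-+*%#%%%%%%%%%%%%%##%%%#%%%%%%%%%%%%%%%%*+=@
.=+=@*%%%%%%%%%%%%%##%%%#%%%%%%%%%%%%%%%%*+=@
.=+=@%%%%%%%%%%%%%%%#%%%#%%%%%%%%%%%%%%%#*+=%
.+++%%%%%%%%%%%%%%%%#%%%%#%%%%%%%%%%%%%%#+++%
.+++%%%%%%%%%%%%%%%%%%%%%%%%%%%%%%%%%%%%#*++%
.+++@%%%%%%%%%%%%%%%%%%%%%%%%%%%%%%%%%%%#+++%
.=++%@@%%#%###**###**%%%%%%%%%%%%%%%%%%%#*+*%
.+*=-=====**###%@@%%%%%@@%%%#%%#**###**%#*+*@
.:-.:::-::-=----+=--:::=====+**#*#%@@%%%%%@#+
....................:..::-:::=----==--:::==::
.............................................
coloured px left on glass 0 0
```

Two clips show in the blue tray and three in the yellow, and nothing is left on the glass. The trays haven't moved and the gripper is clear of everything.

```bash
python3 -m inch '[[0,0,0,0,0,0],[0,0,0,0,0,0],[0,0,0,0,0,0],[0,0,0,0,0,0]]' | grep clock; python3 -c "
from h import *
print(order.sign_off())"
```

```text
clock: 63.9
the job is handed in; nothing more can be done
None
```

I handed the job in at 63.9 s: all five clips present are off their posts (two in the blue tray, three in the yellow), the pick is back in its stand hook down, and the flask, stamp and ink jar were left alone; the sign-off returned no verdict.

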